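Break down a pile of returned devices

TASK

Take the pile of returned devices apart from the top down, one piece at a time, and set each one down flat in its own place: the plug-in charger in the square slatted basket, the power bank in the oblong steel battery bin, the folded flip phone inside the rim of the low tray, and last the smartphone, screen up, centred on the round charging pad. Set them down rather than dropping them, and do not disturb the barcode scanner or the small tape roll.

Things in the scene. Friction and masses are not known exactly. Their poses are not given: they have to be found in the camera images.
- charger: Plug-in charger, a white block 38 (x) x 32 (y) x 26 mm high with two flat steel prongs that stick 18 mm out of its +x end at mid-height; 50 g. Starts on top of the pile (its underside about 49 mm above the bench), lying on the power bank. Origin: centre of the block's underside, z up. Grip across y (32 mm).
- power_bank: Power bank, a plain grey rounded block 78 (x) x 38 (y) x 20 mm high, 130 g. Starts under the charger, on the flip phone (underside about 29 mm above the bench). Origin: centre of its underside, z up. Grip across y (38 mm).
- flip_phone: Folded flip phone, dark metallic, 106 (x) x 52 (y) x 20 mm high, hinge at its -x end and a small outer window on top; 120 g. Starts under the power bank, on the smartphone (underside about 9 mm above the bench). Origin: centre of its underside, z up. Grip across y (52 mm).
- smartphone: Smartphone, a black slab 134 (x) x 64 (y) x 9 mm thick, lying screen up on the bench at the bottom of the pile; 150 g. Origin: centre of its underside, z up. Grip across y (64 mm) with the fingertips just above the bench.
- basket: Square blue slatted plastic basket, open on top, 126 x 126 mm outside, 118 x 118 mm inside, rim 45 mm above the bench, floor 4 mm thick, fixed to the bench. Place of the plug-in charger. Origin: centre of its underside on the bench, z up, x and y along its sides.
- battery_bin: Oblong open sheet-steel bin, 160 (x) x 120 (y) mm outside, 154 x 114 mm inside, rim 40 mm above the bench, floor 4 mm thick, fixed to the bench. Place of the power bank. Origin: centre of its underside on the bench, z up.
- phone_tray: Low oblong grey tray lined with dark rubber, fixed to the bench: 134 (x) x 80 (y) mm outside, 126 x 72 mm inside its rim; rubber floor 3 mm and rim top 8 mm above the bench (keep the fingers above the rim). Place of the flip phone: flat on the rubber, not on the rim, its long side along the tray's x, either way round. Origin: centre of its underside on the bench, z up.
- charging_pad: Round flat black wireless charging pad, 100 mm across, 10 mm high, fixed to the bench. Place of the smartphone, which lies flat on it at any angle and overhangs it at both ends; it charges only with the smartphone's centre within 12 mm of the pad's centre. Origin: centre of its underside on the bench, z up.
- scanner: Hand-held white barcode scanner lying loose on the bench, 152 mm long (x), up to 62 mm wide and 38 mm high, head at +x. A bystander: do not move it (30 mm at most). Origin: underside, about 80 mm from the handle's end.
- tape_roll: Small roll of paper tape lying loose on the bench, 60 mm across, 40 mm hole, 18 mm high. A bystander: do not move it (30 mm at most). Origin: centre of its underside.
Things that resemble listed ones, but are neither listed nor needed, are in the scene too. What is shaped like the charger but purple is not meant.

How it is judged:
On the way, in this order (a step that is already met when the one before it is completed fails the run):
1. the plug-in charger lies flat in the basket, let go (x of charger in the frame of basket between -0.06 and 0.06 m and y of charger in the frame of basket between -0.06 and 0.06 m and z of charger in the frame of basket between 0 and 0.012 m and angle between charger's own z axis and vertical below 0.15 rad and contact force between the fingers and charger below 0.1 N), for 0.2 s.
2. then the power bank lies flat in the steel bin, let go (x of power_bank in the frame of battery_bin between -0.077 and 0.077 m and y of power_bank in the frame of battery_bin between -0.057 and 0.057 m and z of power_bank in the frame of battery_bin between 0 and 0.01 m and angle between power_bank's own z axis and vertical below 0.1 rad and contact force between the fingers and power_bank below 0.1 N), for 0.2 s.
3. then the flip phone lies flat inside the tray's rim, let go (x of flip_phone in the frame of phone_tray between -0.013 and 0.013 m and y of flip_phone in the frame of phone_tray between -0.013 and 0.013 m and z of flip_phone in the frame of phone_tray between 0.001 and 0.006 m and angle between flip_phone's own z axis and vertical below 0.05 rad and contact force between the fingers and flip_phone below 0.1 N), for 0.2 s.
4. then the smartphone lies flat and centred on the charging pad, let go (horizontal distance between smartphone and charging_pad below 0.012 m and z of smartphone in the frame of charging_pad between 0.008 and 0.013 m and angle between smartphone's own z axis and vertical below 0.05 rad and contact force between the fingers and smartphone below 0.1 N), for 0.2 s.
At the end, for the whole second after the job is handed in: Charger flat on the basket floor; power bank flat on the bin floor; flip phone flat on the rubber inside the tray rim (centre within 13 mm each way); smartphone flat, screen up, on the pad, centres within 12 mm; flat to 0.15, 0.1, 0.05, 0.05 rad; all let go and at rest (x of charger in the frame of basket between -0.06 and 0.06 m and y of charger in the frame of basket between -0.06 and 0.06 m and z of charger in the frame of basket between 0 and 0.012 m and angle between charger's own z axis and vertical below 0.15 rad and x of power_bank in the frame of battery_bin between -0.077 and 0.077 m and y of power_bank in the frame of battery_bin between -0.057 and 0.057 m and z of power_bank in the frame of battery_bin between 0 and 0.01 m and angle between power_bank's own z axis and vertical below 0.1 rad and x of flip_phone in the frame of phone_tray between -0.013 and 0.013 m and y of flip_phone in the frame of phone_tray between -0.013 and 0.013 m and z of flip_phone in the frame of phone_tray between 0.001 and 0.006 m and angle between each of flip_phone, smartphone's own z axis and vertical below 0.05 rad and horizontal distance between smartphone and charging_pad below 0.012 m and z of smartphone in the frame of charging_pad between 0.008 and 0.013 m and linear speed of each of charger, power_bank, flip_phone, smartphone below 0.02 m/s); the robot touches nothing.
It fails at once if a device is dropped: out of the fingers and moving faster than 0.7 m/s (a fall of some 25 mm) ((contact force between the fingers and charger below 0.1 N and linear speed of charger above 0.7 m/s) or (contact force between the fingers and power_bank below 0.1 N and linear speed of power_bank above 0.7 m/s) or (contact force between the fingers and flip_phone below 0.1 N and linear speed of flip_phone above 0.7 m/s) or (contact force between the fingers and smartphone below 0.1 N and linear speed of smartphone above 0.7 m/s)).
It fails at once if the barcode scanner is moved more than 30 mm (distance of scanner from where it was at the start of the episode above 0.03 m).
It fails at once if the tape roll is moved more than 30 mm (distance of tape_roll from where it was at the start of the episode above 0.03 m).
It also fails if it takes over 112 s, if anything falls off the work surface, if the arm or the gripper's body presses on something with over 40 N, if the wrist force passes 120 N, or if a joint passes its speed limit or range.

ROBOT

A 6-joint arm with a two-finger parallel gripper is mounted at the origin on the work surface. World frame = base frame: x ahead of the robot, y to its left, z up, the work surface at z = 0. Lengths are in m, angles in rad, forces in N, time in s.
With the tool pointing down it reaches from about 0.35 to 0.775 m from the base axis. Payload 5.5 kg.
Tool frame: the origin (TCP) lies on the centre line of the jaws, within the pads' length; the fingertips stand 17 mm ahead of it and the grasp point (between the pads) lies 2 mm behind it; z points along the fingers, y is the direction in which the jaws open and shut (so a half turn about z gives the same grasp; the last joint's range is limited). The gripper opens to 85 mm and grips with 20 to 120 N. Pads are 22 mm wide; open, the fingers measure 114 mm over their backs; the gripper's body (76 mm by 85 mm) begins 54 mm behind the grasp point. The pads swing forward as they close: fully open they stand 13 mm farther back than shut.
Start: joints at [-1.433, 0.313, 0.046, 1.304, 0, 1.431], TCP at [0.158, -0.553, 0.248] pointing down, gripper open.
Joint ranges: [-2.76, 2.76], [-0.86, 1.69], [-1.03, 1.26], [-2.2, 2.34], [-1.47, 1.5], [-3.14, 3.14]. Speed limits (rad/s): [2.57, 2.57, 3.14, 3.14, 3.14, 3.14].

INTERFACE

Orientations are given as a unit quaternion [w, x, y, z].
In Python, from workcell import env gives the robot as it stands.
- The arm moves only by the tool servo_tool, never from a script. Its argument "increments" is a list of rows, each an object of numbers: "claw": the closure, from 0 (fully open) to 1 (shut); "x", "y", "z": the shift along the world's x, y, z in units of 25 mm (1.0 is 25 mm); "ax", "ay", "az": the turn, a rotation vector about the world's x, y, z in units of 8 degrees (1.0 is 8 degrees). A call has 1 to 5 rows; each row shifts and turns the commanded pose from where the row before left it; what a row does not reach is not made up. A row lasts 1/10 s, in which the tool goes at most 50 mm and 8.59 degrees, less where a joint would pass 70% of its speed; a pose out of reach is approached as far as the arm can. A call is refused whole if a number of a shift passes 1 or a number of a turn 1, either way. A call with a gripper value outside its range is refused whole. The fingers move at their own pace and stop on an object; "newtons" is the grip in N (left out, the last holds). Time passes only in rows, so rows that do not move let the fingers close. It gives the time, the measured TCP pose, the force and the opening at its end, in the units of the state.
- env.get_state(): the state, without advancing time (a new reading comes with each control period).
- env.read_camera(name): name is "scene" or "top" or "wrist"; returns the picture (420x560x3 uint8, red, green, blue); there is no depth.
- env.calibration(name): a dict with "K" (3x3 intrinsics, pixels), "world_to_cam" (4x4, takes a point from world to camera coordinates). Camera axes: x right, y down, z forward; pixel columns grow to the right and rows downward; lengths in m; the calibration is good to about 2 mm. A picture is of the moment at which its call begins: read the wrist's pose just before it. calibration takes no time and is no camera call; for the wrist camera it gives the pose at the moment of the call.
- env.hand_in(): hands the job in, once; it reports no verdict.
The state is a dict: "clock": time; "joint_pos": joint angles; "qvel": joint speeds; "tau": joint torques, N m; "tcp_pos": TCP position; "orientation": TCP orientation; "wrist_force": force on the tool from outside, world axes, zero at the start; "ft_torque": the same for the moment, N m; "finger_gap": finger opening in m.
Only numpy, scipy, OpenCV 4.12 (cv2) and the standard library are available. Lean on these libraries where they do the work, as an engineer would, in place of code of your own. Each camera call takes 0.05 s, during which the arm holds its last target.

## Working session

There is one attempt and no reset: what is moved stays moved. The work goes in short steps, Python scripts to look and compute and a tool call to move; the robot and the scene stay as the last step left them, time stands still between calls to the robot, and variables do not carry over. Pictures are saved under pics/ and viewed, and the job is handed in when it is done.

Besides the shell and the picture viewer there is one more tool, called as name([rows], argument=value, ...), one row to a line, values as JSON. servo_tool: Moves the arm, as the interface text tells. Its arguments: {"type":"object","properties":{"increments":{"type":"array"},"newtons":{"type":"number"}},"required":["increments"]}

```bash
mkdir -p pics; ls
python3 - <<'E'
from workcell import env
import cv2
s=env.get_state();print(s)
for n in ("scene","top","wrist"):
    cal=env.calibration(n);print(n,cal["K"].tolist() if hasattr(cal["K"],'tolist') else cal["K"],cal["world_to_cam"])
    im=env.read_camera(n);cv2.imwrite(f"pics/{n}0.png",im[:,:,::-1])
E
```

```text
pics
{'clock': 0.0, 'joint_pos': array([-1.43259226e+00,  3.13989837e-01,  4.49857723e-02,  1.30360598e+00,
        1.93108757e-05,  1.43121910e+00]), 'qvel': array([-9.90134916e-04, -8.24598338e-04, -7.76656372e-05, -9.11257651e-04,
        2.24732987e-03,  1.49198332e-03]), 'tau': array([-1.81264091e-03, -4.80620313e+01,  2.98535228e+01,  1.88846339e-02,
       -3.58352690e-04,  1.72176181e-05]), 'tcp_pos': array([ 0.15762005, -0.55247654,  0.24741764]), 'orientation': array([-9.06854387e-04,  9.90369783e-01,  1.38444467e-01,  1.02780628e-05]), 'wrist_force': array([ 0.48084495, -0.35969822, -0.16362446]), 'ft_torque': array([ 0.01335445, -0.00607975, -0.0479639 ]), 'finger_gap': 0.08526007287480808}
scene [[429.36118684541844, 0.0, 287.1239021662504], [0.0, 429.36118684541844, 212.10106228329542], [0.0, 0.0, 1.0]] [[ 0.86015854  0.5099987  -0.0053491  -0.46583995]
 [ 0.42340673 -0.71988203 -0.54999691 -0.16764798]
 [-0.28434843  0.47081969 -0.83514956  1.0539059 ]
 [ 0.          0.          0.          1.        ]]
top [[407.9504012308203, 0.0, 275.65752341660794], [0.0, 407.9504012308203, 206.11520128498017], [0.0, 0.0, 1.0]] [[ 0.00529358 -0.99995803  0.00747756  0.01180672]
 [-0.98489969 -0.00650757 -0.17300359  0.54033458]
 [ 0.17304499 -0.00644883 -0.98489281  0.85482642]
 [ 0.          0.          0.          1.        ]]
wrist [[318.1367984200619, 0.0, 278.4642950636735], [0.0, 318.1367984200619, 209.96843632706063], [0.0, 0.0, 1.0]] [[ 0.27430961 -0.96163906 -0.00213305 -0.57296276]
 [-0.91496347 -0.26167669  0.3071924  -0.03940605]
 [-0.29596638 -0.08231417 -0.95164504  0.37931585]
 [ 0.          0.          0.          1.        ]]
```

View pics/scene0.png

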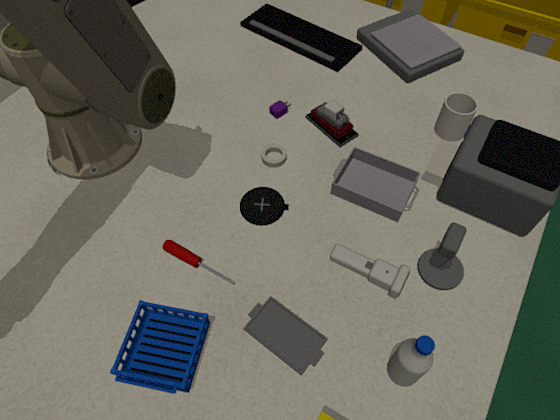

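View pics/top0.png

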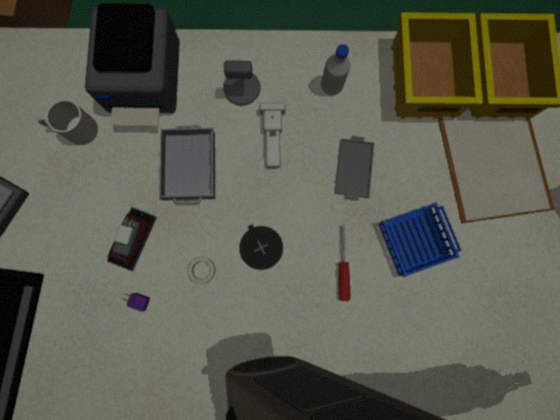

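View pics/wrist0.png

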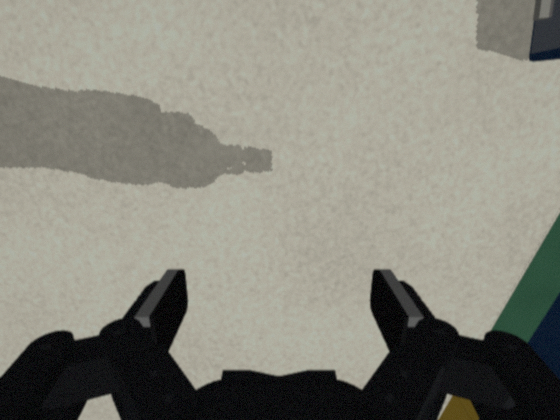

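The top picture shows the pile at (132,239), basket at (419,239), steel bin at (188,163), tray at (355,168), pad at (261,247), scanner at (272,135) and tape at (201,270). The purple decoy is at (138,302). I'll crop these closer.

Run:
```python
import cv2
t=cv2.imread("pics/top0.png");s=cv2.imread("pics/scene0.png")
a=cv2.convertScaleAbs(cv2.resize(t[195:320,95:220],(400,400),interpolation=cv2.INTER_CUBIC),alpha=1.8)
b=cv2.convertScaleAbs(cv2.resize(s[80:180,260:360],(400,400),interpolation=cv2.INTER_CUBIC),alpha=1.8)
cv2.imwrite("pics/c1.png",cv2.hconcat([a,b]))
a=cv2.convertScaleAbs(cv2.resize(t[120:290,140:470],(790,407),interpolation=cv2.INTER_CUBIC),alpha=1.8)
cv2.imwrite("pics/c2.png",a)
```

```text
(no output)
```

View pics/c1.png

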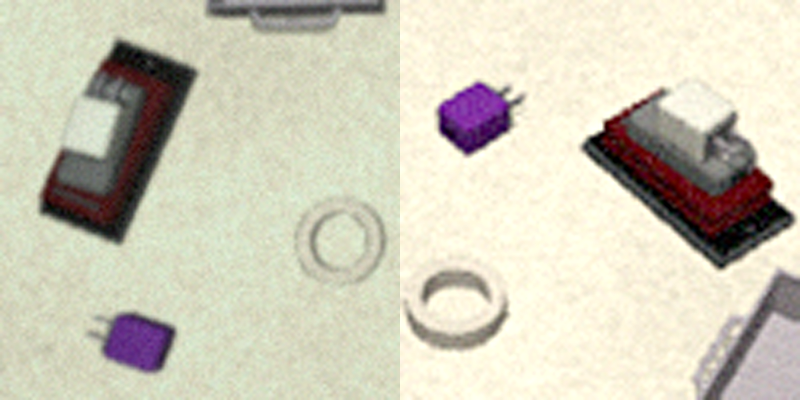

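View pics/c2.png

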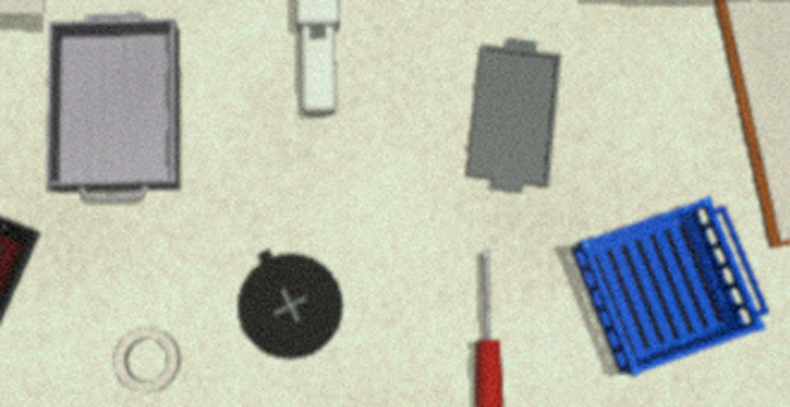

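Candidates for the charger are the white block on the pile at top (123,235) / scene (335,108), and the purple prong block at top (138,302) / scene (279,109). By the description it is the white one, with prongs toward +x; the purple one is not meant. Now measuring.

```bash
cat > h.py <<'E'
import numpy as np, cv2
def ray(cal,px,z):
    K=np.array(cal["K"]);T=np.array(cal["world_to_cam"]);R=T[:3,:3];t=T[:3,3]
    p=np.atleast_2d(np.asarray(px,float));d=np.c_[p,np.ones(len(p))]@np.linalg.inv(K).T@R
    c=-R.T@t; return c+d*((z-c[2])/d[:,2])[:,None]
def blob(mask,near=None,minA=30):
    cs,_=cv2.findContours(mask.astype(np.uint8),cv2.RETR_EXTERNAL,cv2.CHAIN_APPROX_NONE)
    cs=[c for c in cs if cv2.contourArea(c)>minA]
    if near is not None: cs.sort(key=lambda c:-cv2.pointPolygonTest(c,near,True))
    else: cs.sort(key=cv2.contourArea,reverse=True)
    return cs[0][:,0,:]
def rect(cal,c,z):
    P=ray(cal,c,z)[:,:2].astype(np.float32)
    (cx,cy),(w,h),a=cv2.minAreaRect(P)
    if w<h: w,h,a=h,w,a+90
    return np.round([cx*1e3,cy*1e3,w*1e3,h*1e3,(a+90)%180-90],1)
E
python3 - <<'E'
from workcell import env
from h import *
for n in("top","scene"):
    im=cv2.imread(f"pics/{n}0.png").astype(int);cal=env.calibration(n)
    B,G,R=im[:,:,0],im[:,:,1],im[:,:,2]
    V=im.max(2)
    hsv=cv2.cvtColor(im.astype(np.uint8),cv2.COLOR_BGR2HSV)
    # blocks
    near=dict(top=dict(basket=(415,240),pad=(261,250),tray=(354,168),ch=(123,232),bin=(187,165)),scene=dict(basket=(160,345),pad=(262,200),tray=(285,335),ch=(335,108),bin=(375,185)))[n]
    for k,m,z in [("basket",(hsv[:,:,0]>100)&(hsv[:,:,0]<130)&(hsv[:,:,1]>150),.045),("pad",V<70,.010),("tray",V<115,.008),]:
        try:
            c=blob(m,near[k]);print(n,k,rect(cal,c,z),len(c),c.min(0),c.max(0))
        except Exception as e: print(n,k,e)
    for k in("ch","bin","tray"):
        x,y=near[k]; print(k,im[y-3:y+4,x-3:x+4].mean((0,1)), [im[y,x+d].tolist() for d in range(-12,13,4)])
E
```

```text
top basket [ 470.7 -302.3  147.4  126.3  -70.9] 224 [380 203] [459 275]
top pad [452.1  47.9  97.3  97.2 -13.8] 125 [239 225] [282 269]
top tray [ 640.6 -169.5  161.6   91.2   -8.3] 188 [333 135] [374 201]
ch [114.53061224 124.91836735 120.91836735] [[108, 125, 120], [106, 121, 119], [117, 127, 122], [111, 123, 121], [112, 125, 119], [75, 82, 80], [49, 51, 50]]
bin [90.69387755 88.32653061 89.71428571] [[93, 90, 92], [92, 88, 90], [88, 86, 86], [92, 89, 91], [92, 89, 92], [90, 88, 90], [89, 85, 86]]
tray [63.12244898 66.6122449  63.81632653] [[63, 66, 65], [60, 62, 64], [61, 63, 61], [65, 67, 63], [65, 68, 66], [63, 66, 60], [62, 68, 63]]
scene basket [ 472.7 -306.4  138.5  137.5  -70.6] 302 [111 301] [209 392]
scene pad [450.1  45.1  99.9  96.3 -20. ] 120 [240 187] [288 225]
scene tray [ 638.  -171.3  154.8   82.3   -7.2] 200 [243 296] [327 375]
ch [125.65306122 135.16326531 136.79591837] [[71, 73, 73], [100, 106, 107], [130, 140, 140], [130, 138, 141], [128, 139, 139], [61, 67, 65], [127, 138, 141]]
bin [103.46938776 102.65306122 107.57142857] [[101, 102, 105], [104, 106, 109], [107, 102, 111], [105, 103, 111], [108, 108, 112], [103, 102, 106], [106, 107, 110]]
tray [74.30612245 77.51020408 77.08163265] [[76, 78, 79], [83, 83, 83], [74, 74, 74], [78, 79, 81], [75, 78, 77], [74, 77, 77], [77, 81, 81]]
```

Run:
```python
from workcell import env
from h import *
cal=env.calibration("top");cs=env.calibration("scene")
f=lambda L:np.array(L)/3.2+[95,195]
print("charger top",(ray(cal,f([(75,92),(115,100),(107,157),(63,150)]),.075)*1e3).round()[:,:2].tolist())
print("smart",(ray(cal,f([(118,38),(198,70),(122,243),(41,207)]),.009)*1e3).round()[:,:2].tolist())
g=lambda L:np.array(L)/4+[160,80]  # scene crop starts at x=400 => 260
g=lambda L:(np.array(L)-[400,0])/4+[260,80]
print("charger top scene",(ray(cs,g([(693,76),(737,105),(703,141),(660,110)]),.075)*1e3).round()[:,:2].tolist())
print("bin rim outer",(ray(cal,np.array([(47,22),(177,20),(181,187),(47,189)])*[330/790,170/407]+[140,120],.04)*1e3).round()[:,:2].tolist())
print("tape",(ray(cal,[(201,270)],.018)*1e3).round(),"scan",(ray(cal,[(272,105),(273,166)],.03)*1e3).round())
```

```text
charger top [[495.0, 348.0], [490.0, 321.0], [452.0, 324.0], [457.0, 353.0]]
smart [[543.0, 345.0], [520.0, 287.0], [398.0, 333.0], [422.0, 391.0]]
charger top scene [[459.0, 356.0], [493.0, 347.0], [489.0, 310.0], [456.0, 321.0]]
bin rim outer [[719.0, 283.0], [722.0, 158.0], [559.0, 149.0], [556.0, 274.0]]
tape [[400. 180.  18.]] scan [[785.  25.  30.]
 [637.  21.  30.]]
```

servo_tool([
  {"x": 0.35,"y": 0.98,"az": 0.55,"claw": 0},
  {"x": 0.35,"y": 0.98,"az": 0.55},
  {"x": 0.35,"y": 0.98,"az": 0.55},
  {"x": 0.35,"y": 0.98,"az": 0.55},
  {"x": 0.35,"y": 0.98,"az": 0.55},
])

```text
schema error: expected keys claw, x, y, z, ax, ay, az
```

servo_tool([
  {"x": 0.35,"y": 0.98,"az": 0.55},
  {"x": 0.35,"y": 0.98,"az": 0.55},
  {"x": 0.35,"y": 0.98,"az": 0.55},
  {"x": 0.35,"y": 0.98,"az": 0.55},
  {"x": 0.35,"y": 0.98,"az": 0.55},
])

```text
schema error: expected keys claw, x, y, z, ax, ay, az
```

All keys are needed in every row.

servo_tool([
  {"claw": 0,"x": 0.35,"y": 0.98,"z": 0,"ax": 0,"ay": 0,"az": 0.55},
  {"claw": 0,"x": 0.35,"y": 0.98,"z": 0,"ax": 0,"ay": 0,"az": 0.55},
  {"claw": 0,"x": 0.35,"y": 0.98,"z": 0,"ax": 0,"ay": 0,"az": 0.55},
  {"claw": 0,"x": 0.35,"y": 0.98,"z": 0,"ax": 0,"ay": 0,"az": 0.55},
  {"claw": 0,"x": 0.35,"y": 0.98,"z": 0,"ax": 0,"ay": 0,"az": 0.55},
], newtons=30)

```text
clock: 0.65
tcp_pos: [0.2016, -0.4293, 0.248]
orientation: [-0.0, 0.945, 0.326, 0.0]
wrist_force: [0.5, 0.4, -0.1]
finger_gap: 0.0851
```

servo_tool([
  {"claw": 0,"x": 0.35,"y": 1,"z": 0,"ax": 0,"ay": 0,"az": 0.55},
  {"claw": 0,"x": 0.35,"y": 1,"z": 0,"ax": 0,"ay": 0,"az": 0.55},
  {"claw": 0,"x": 0.35,"y": 1,"z": 0,"ax": 0,"ay": 0,"az": 0.55},
  {"claw": 0,"x": 0.35,"y": 1,"z": 0,"ax": 0,"ay": 0,"az": 0.55},
  {"claw": 0,"x": 0.35,"y": 1,"z": 0,"ax": 0,"ay": 0,"az": 0.55},
])

```text
clock: 1.15
tcp_pos: [0.2453, -0.3043, 0.2481]
orientation: [-0.0, 0.866, 0.501, 0.0]
wrist_force: [-0.0, -0.6, -0.4]
finger_gap: 0.0855
```

servo_tool([
  {"claw": 0,"x": 0.35,"y": 1,"z": 0,"ax": 0,"ay": 0,"az": 0.55},
  {"claw": 0,"x": 0.35,"y": 1,"z": 0,"ax": 0,"ay": 0,"az": 0.55},
  {"claw": 0,"x": 0.35,"y": 1,"z": 0,"ax": 0,"ay": 0,"az": 0.55},
  {"claw": 0,"x": 0.35,"y": 1,"z": 0,"ax": 0,"ay": 0,"az": 0.55},
  {"claw": 0,"x": 0.35,"y": 1,"z": 0,"ax": 0,"ay": 0,"az": 0.55},
])

```text
clock: 1.65
tcp_pos: [0.289, -0.1793, 0.2482]
orientation: [-0.0, 0.754, 0.657, 0.0]
wrist_force: [1.0, -0.1, -0.7]
finger_gap: 0.0854
```

servo_tool([
  {"claw": 0,"x": 0.35,"y": 1,"z": 0,"ax": 0,"ay": 0,"az": 0.55},
  {"claw": 0,"x": 0.35,"y": 1,"z": 0,"ax": 0,"ay": 0,"az": 0.55},
  {"claw": 0,"x": 0.35,"y": 1,"z": 0,"ax": 0,"ay": 0,"az": 0.55},
  {"claw": 0,"x": 0.35,"y": 1,"z": 0,"ax": 0,"ay": 0,"az": 0.55},
  {"claw": 0,"x": 0.35,"y": 1,"z": 0,"ax": 0,"ay": 0,"az": 0.55},
])

```text
clock: 2.15
tcp_pos: [0.3327, -0.0544, 0.2483]
orientation: [0.0, 0.615, 0.789, 0.0]
wrist_force: [0.7, -0.8, -0.2]
finger_gap: 0.0853
```

servo_tool([
  {"claw": 0,"x": 0.35,"y": 1,"z": 0,"ax": 0,"ay": 0,"az": 0.55},
  {"claw": 0,"x": 0.35,"y": 1,"z": 0,"ax": 0,"ay": 0,"az": 0.55},
  {"claw": 0,"x": 0.35,"y": 1,"z": 0,"ax": 0,"ay": 0,"az": 0.55},
  {"claw": 0,"x": 0.35,"y": 1,"z": 0,"ax": 0,"ay": 0,"az": 0.55},
  {"claw": 0,"x": 0.35,"y": 1,"z": 0,"ax": 0,"ay": 0,"az": 0.55},
])

```text
clock: 2.65
tcp_pos: [0.3765, 0.0707, 0.2482]
orientation: [0.0, 0.453, 0.891, -0.0]
wrist_force: [-0.1, -1.1, -0.1]
finger_gap: 0.0853
```

servo_tool([
  {"claw": 0,"x": 0.35,"y": 1,"z": 0,"ax": 0,"ay": 0,"az": 0.55},
  {"claw": 0,"x": 0.35,"y": 1,"z": 0,"ax": 0,"ay": 0,"az": 0.55},
  {"claw": 0,"x": 0.35,"y": 1,"z": 0,"ax": 0,"ay": 0,"az": 0.55},
  {"claw": 0,"x": 0.35,"y": 1,"z": 0,"ax": 0,"ay": 0,"az": 0.55},
  {"claw": 0,"x": 0.35,"y": 1,"z": 0,"ax": 0,"ay": 0,"az": 0.55},
])

```text
clock: 3.15
tcp_pos: [0.4202, 0.1956, 0.2481]
orientation: [-0.0, 0.275, 0.962, -0.0]
wrist_force: [1.0, -0.9, -0.2]
finger_gap: 0.0857
```

servo_tool([
  {"claw": 0,"x": 0.35,"y": 1,"z": 0,"ax": 0,"ay": 0,"az": 0.55},
  {"claw": 0,"x": 0.35,"y": 1,"z": 0,"ax": 0,"ay": 0,"az": 0.55},
  {"claw": 0,"x": 0.35,"y": 1,"z": 0,"ax": 0,"ay": 0,"az": 0.55},
  {"claw": 0,"x": 0.35,"y": 1,"z": 0,"ax": 0,"ay": 0,"az": 0.55},
  {"claw": 0,"x": 0.35,"y": 0.5,"z": 0,"ax": 0,"ay": 0,"az": 0.55},
])

```text
clock: 3.65
tcp_pos: [0.4639, 0.3088, 0.2478]
orientation: [-0.0, 0.085, 0.996, 0.0]
wrist_force: [0.0, -0.2, -0.1]
finger_gap: 0.0853
```

```bash
cat > snap.py <<'E'
import sys
from workcell import env
from h import *
import pickle
def snap(n,tag):
    cal=env.calibration(n);im=env.read_camera(n)[:,:,::-1]
    cv2.imwrite(f"pics/{n}_{tag}.png",im);pickle.dump(cal,open(f"pics/{n}_{tag}.pkl","wb"))
    return cal,np.ascontiguousarray(im)
for a in sys.argv[2:]: snap(a,sys.argv[1])
s=env.get_state();q=s["orientation"]
print(s["clock"],s["tcp_pos"].round(4),"yaw",np.degrees(2*np.arctan2(q[2],q[1])).round(1),s["joint_pos"].round(2),s["finger_gap"])
E
python3 snap.py 1 wrist
```

```text
3.7 [0.4653 0.3098 0.2476] yaw 170.4 [0.44 0.28 0.   1.29 0.   0.61] 0.08512914721132936
```

View pics/wrist_1.png

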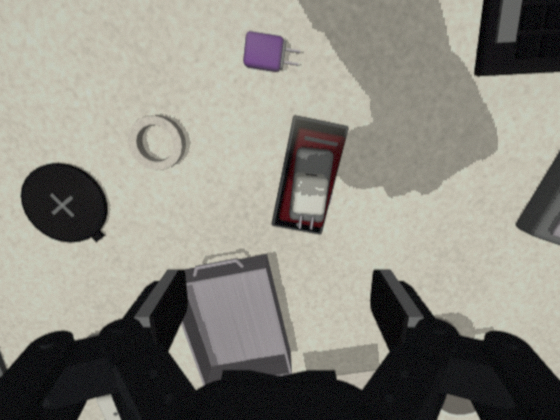

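The wrist picture shows the pile at (311,175) with the white charger at (310,197), prongs pointing down in the image (+x). The pad is at (64,203), bin at (240,320), tape at (160,141), and the purple decoy at (266,51).

Run:
```python
import cv2
im=cv2.imread("pics/wrist_1.png")
a=cv2.convertScaleAbs(cv2.resize(im[110:240,260:360],(460,598),interpolation=cv2.INTER_CUBIC),alpha=1.6)
cv2.imwrite("pics/c3.png",a)
```

```text
(no output)
```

View pics/c3.png

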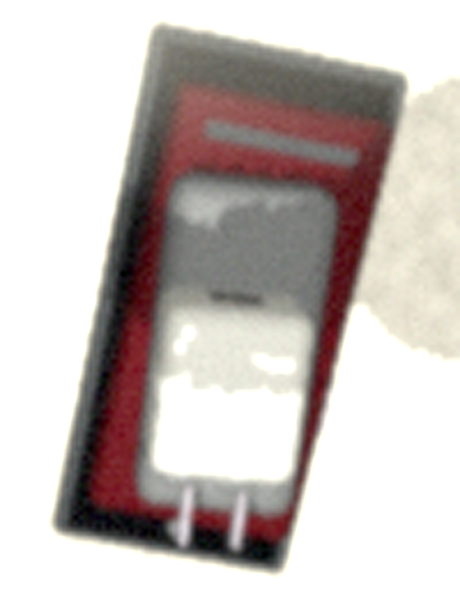

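Run:
```python
from h import *
import pickle
cal=pickle.load(open("pics/wrist_1.pkl","rb"))
f=lambda L:np.array(L)/4.6+[260,110]
for n,L,z in [("ch",[(167,308),(318,318),(299,482),(150,467)],.075),("pb",[(172,176),(336,190),(295,510),(138,500)],.049),("flip",[(178,85),(392,120),(288,535),(92,508)],.029),("sm",[(154,26),(407,76),(284,570),(56,527)],.009)]:
    P=(ray(cal,f(L),z)*1e3)[:,:2];print(n,P.round().tolist(),P.mean(0).round(1), [np.linalg.norm(P[i]-P[i-1]).round(1) for i in range(4)],[np.degrees(np.arctan2(*(P[3-k]-P[k])[::-1])).round(1) for k in (0,1)])
c=np.array(cal["world_to_cam"]);print(-c[:3,:3].T@c[:3,3],c[2,:3])
```

```text
ch [[451.0, 329.0], [459.0, 360.0], [493.0, 351.0], [485.0, 321.0]] [472.  340.3] [np.float64(34.7), np.float64(31.4), np.float64(35.9), np.float64(32.2)] [np.float64(-14.8), np.float64(-13.5)]
pb [[428.0, 336.0], [437.0, 370.0], [510.0, 352.0], [501.0, 316.0]] [468.9 343.6] [np.float64(75.3), np.float64(36.1), np.float64(74.7), np.float64(37.0)] [np.float64(-14.8), np.float64(-14.2)]
flip [[411.0, 341.0], [427.0, 388.0], [524.0, 351.0], [508.0, 304.0]] [467.3 346. ] [np.float64(104.1), np.float64(49.8), np.float64(103.5), np.float64(49.7)] [np.float64(-20.6), np.float64(-20.7)]
sm [[398.0, 338.0], [419.0, 396.0], [541.0, 351.0], [519.0, 293.0]] [469.3 344.5] [np.float64(129.5), np.float64(62.1), np.float64(130.2), np.float64(62.1)] [np.float64(-20.5), np.float64(-20.5)]
[0.38607836 0.32321249 0.37219123] [ 0.30308347 -0.05164036 -0.95156381]
```

servo_tool([
  {"claw": 0,"x": 0.14,"y": 0.6,"z": -0.8,"ax": 0,"ay": 0,"az": -0.3},
  {"claw": 0,"x": 0.13,"y": 0.6,"z": -0.8,"ax": 0,"ay": 0,"az": -0.25},
  {"claw": 0,"x": 0,"y": 0,"z": -0.8,"ax": 0,"ay": 0,"az": 0},
  {"claw": 0,"x": 0,"y": 0,"z": -0.8,"ax": 0,"ay": 0,"az": 0},
  {"claw": 0,"x": 0,"y": 0,"z": 0,"ax": 0,"ay": 0,"az": 0},
])

```text
clock: 4.2
tcp_pos: [0.4685, 0.3357, 0.1651]
orientation: [-0.003, 0.127, 0.992, -0.002]
wrist_force: [-0.1, 0.5, -0.0]
finger_gap: 0.0853
```

```bash
python3 snap.py 2 wrist
```

```text
4.25 [0.4694 0.3361 0.167 ] yaw 165.5 [ 0.48  0.36 -0.1   1.12 -0.    0.74] 0.08514670904943328
```

View pics/wrist_2.png

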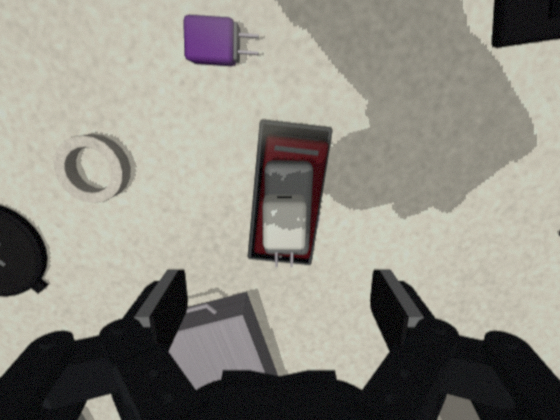

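The wrist picture has the charger at (286,229), nearly centred between the fingers. I'll refine with a ray.

Run:
```python
from h import *
import pickle
cal=pickle.load(open("pics/wrist_2.pkl","rb"))
im=cv2.imread("pics/wrist_2.png").astype(int)
g=cv2.GaussianBlur(im.astype(np.uint8),(3,3),0)
for v in (205,212,225,240): print(v,g[v,255:320:2].max(1).tolist())
for u in(280,290): print(u,g[190:262:2,u].max(1).tolist())
P=ray(cal,[(265,225),(307,225),(286,198),(286,250)],.075)*1e3;print(P.round(1))
```

```text
205 [48, 22, 52, 79, 103, 129, 137, 142, 141, 141, 140, 140, 140, 140, 141, 142, 142, 141, 140, 141, 141, 141, 141, 139, 132, 109, 77, 65, 55, 54, 56, 55, 67]
212 [37, 29, 65, 83, 108, 133, 143, 150, 183, 203, 186, 157, 147, 148, 148, 148, 148, 147, 148, 147, 147, 148, 148, 145, 137, 115, 78, 62, 54, 55, 62, 53, 101]
225 [25, 53, 75, 83, 130, 175, 178, 193, 199, 200, 180, 170, 152, 147, 147, 147, 146, 146, 146, 145, 147, 147, 147, 145, 133, 106, 72, 59, 54, 59, 53, 111, 189]
240 [45, 71, 78, 81, 132, 181, 197, 203, 202, 203, 203, 202, 202, 202, 202, 201, 200, 200, 200, 201, 201, 201, 199, 188, 164, 116, 82, 59, 53, 61, 139, 192, 200]
280 [79, 79, 81, 58, 70, 100, 119, 136, 144, 148, 147, 147, 147, 147, 147, 146, 147, 147, 156, 188, 202, 203, 202, 202, 202, 202, 202, 201, 197, 168, 118, 86, 71, 75, 37, 48]
290 [79, 80, 80, 61, 73, 100, 119, 135, 143, 148, 146, 147, 147, 146, 147, 148, 146, 146, 146, 152, 181, 200, 202, 202, 202, 200, 200, 200, 195, 167, 119, 111, 111, 102, 94, 101]
[[467.3 326.7  75. ]
 [474.9 356.   75. ]
 [451.6 346.3  75. ]
 [490.2 336.6  75. ]]
```

servo_tool([
  {"claw": 0,"x": 0,"y": 0,"z": -0.9,"ax": 0,"ay": 0,"az": 0},
  {"claw": 0,"x": 0,"y": 0,"z": -0.9,"ax": 0,"ay": 0,"az": 0},
  {"claw": 0,"x": 0,"y": 0,"z": -0.9,"ax": 0,"ay": 0,"az": 0},
  {"claw": 0,"x": 0,"y": 0,"z": -0.9,"ax": 0,"ay": 0,"az": 0},
  {"claw": 0,"x": 0,"y": 0,"z": -0.4,"ax": 0,"ay": 0,"az": 0},
])

```text
clock: 4.75
tcp_pos: [0.4704, 0.3365, 0.0677]
orientation: [-0.0, 0.126, 0.992, -0.0]
wrist_force: [-0.1, 0.1, -0.7]
finger_gap: 0.0854
```

servo_tool([
  {"claw": 0,"x": 0,"y": 0,"z": 0,"ax": 0,"ay": 0,"az": 0},
  {"claw": 0.3,"x": 0,"y": 0,"z": 0,"ax": 0,"ay": 0,"az": 0},
  {"claw": 0.6,"x": 0,"y": 0,"z": 0,"ax": 0,"ay": 0,"az": 0},
  {"claw": 1,"x": 0,"y": 0,"z": 0,"ax": 0,"ay": 0,"az": 0},
  {"claw": 1,"x": 0,"y": 0,"z": 0,"ax": 0,"ay": 0,"az": 0},
])

```text
clock: 5.25
tcp_pos: [0.4714, 0.3374, 0.0695]
orientation: [0.001, 0.126, 0.992, 0.001]
wrist_force: [-0.6, 0.9, 0.8]
finger_gap: 0.0315
```

servo_tool([
  {"claw": 1,"x": 0,"y": 0,"z": 0,"ax": 0,"ay": 0,"az": 0},
  {"claw": 1,"x": 0,"y": 0,"z": 0,"ax": 0,"ay": 0,"az": 0},
  {"claw": 1,"x": 0,"y": 0,"z": 0,"ax": 0,"ay": 0,"az": 0},
])

```text
clock: 5.55
tcp_pos: [0.4714, 0.3374, 0.0694]
orientation: [0.001, 0.126, 0.992, 0.001]
wrist_force: [-0.4, 0.3, 6.1]
finger_gap: 0.0314
```

servo_tool([
  {"claw": 1,"x": 0,"y": 0,"z": 0.4,"ax": 0,"ay": 0,"az": 0},
  {"claw": 1,"x": 0,"y": 0,"z": 0.8,"ax": 0,"ay": 0,"az": 0},
  {"claw": 1,"x": 0,"y": 0,"z": 1,"ax": 0,"ay": 0,"az": 0},
  {"claw": 1,"x": 0,"y": 0,"z": 1,"ax": 0,"ay": 0,"az": 0},
  {"claw": 1,"x": 0,"y": 0,"z": 1,"ax": 0,"ay": 0,"az": 0},
])

```text
clock: 6.05
tcp_pos: [0.4703, 0.3368, 0.1745]
orientation: [-0.0, 0.126, 0.992, -0.0]
wrist_force: [1.0, 0.6, -0.7]
finger_gap: 0.0311
```

```bash
python3 snap.py 3 wrist top
```

```text
6.15 [0.4725 0.338  0.1774] yaw 165.5 [ 0.48  0.35 -0.08  1.14  0.    0.74] 0.03161766625229876
```

View pics/wrist_3.png

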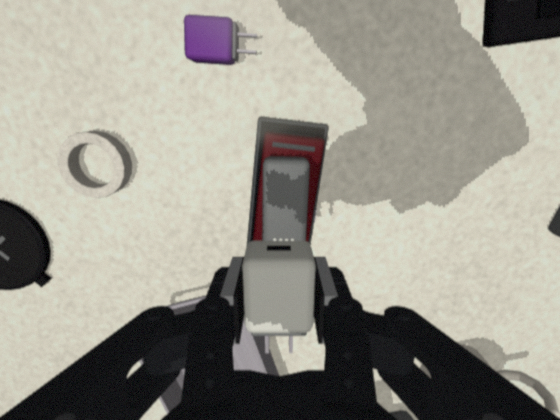

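The charger is held level between the fingers at (280,285), and the rest of the pile has not moved. Moving to the basket.

servo_tool([
  {"claw": 1,"x": 0,"y": -1,"z": 0,"ax": 0,"ay": 0,"az": 0.16},
  {"claw": 1,"x": 0,"y": -1,"z": 0,"ax": 0,"ay": 0,"az": 0.16},
  {"claw": 1,"x": 0,"y": -1,"z": 0,"ax": 0,"ay": 0,"az": 0.16},
  {"claw": 1,"x": 0,"y": -1,"z": 0,"ax": 0,"ay": 0,"az": 0.16},
  {"claw": 1,"x": 0,"y": -1,"z": 0,"ax": 0,"ay": 0,"az": 0.16},
])

```text
clock: 6.65
tcp_pos: [0.4699, 0.2109, 0.1724]
orientation: [-0.001, 0.07, 0.998, -0.0]
wrist_force: [-0.0, -1.1, -0.5]
finger_gap: 0.0317
```

servo_tool([
  {"claw": 1,"x": 0,"y": -1,"z": 0,"ax": 0,"ay": 0,"az": 0.16},
  {"claw": 1,"x": 0,"y": -1,"z": 0,"ax": 0,"ay": 0,"az": 0.16},
  {"claw": 1,"x": 0,"y": -1,"z": 0,"ax": 0,"ay": 0,"az": 0.16},
  {"claw": 1,"x": 0,"y": -1,"z": 0,"ax": 0,"ay": 0,"az": 0.16},
  {"claw": 1,"x": 0,"y": -1,"z": 0,"ax": 0,"ay": 0,"az": 0.16},
])

```text
clock: 7.15
tcp_pos: [0.4699, 0.086, 0.1725]
orientation: [-0.001, 0.014, 1.0, -0.0]
wrist_force: [0.3, 0.1, -1.2]
finger_gap: 0.0312
```

servo_tool([
  {"claw": 1,"x": 0,"y": -1,"z": 0,"ax": 0,"ay": 0,"az": 0.16},
  {"claw": 1,"x": 0,"y": -1,"z": 0,"ax": 0,"ay": 0,"az": 0.16},
  {"claw": 1,"x": 0,"y": -1,"z": 0,"ax": 0,"ay": 0,"az": 0.16},
  {"claw": 1,"x": 0,"y": -1,"z": 0,"ax": 0,"ay": 0,"az": 0.16},
  {"claw": 1,"x": 0,"y": -1,"z": 0,"ax": 0,"ay": 0,"az": 0.16},
])

```text
clock: 7.65
tcp_pos: [0.4699, -0.0388, 0.1725]
orientation: [-0.001, -0.042, 0.999, 0.0]
wrist_force: [0.3, 0.4, -0.5]
finger_gap: 0.0317
```

servo_tool([
  {"claw": 1,"x": 0,"y": -1,"z": 0,"ax": 0,"ay": 0,"az": 0.16},
  {"claw": 1,"x": 0,"y": -1,"z": 0,"ax": 0,"ay": 0,"az": 0.16},
  {"claw": 1,"x": 0,"y": -1,"z": 0,"ax": 0,"ay": 0,"az": 0.16},
  {"claw": 1,"x": 0,"y": -1,"z": 0,"ax": 0,"ay": 0,"az": 0.16},
  {"claw": 1,"x": 0,"y": -1,"z": 0,"ax": 0,"ay": 0,"az": 0.16},
])

```text
clock: 8.15
tcp_pos: [0.47, -0.1637, 0.1724]
orientation: [-0.001, -0.097, 0.995, 0.0]
wrist_force: [0.2, 0.6, -0.2]
finger_gap: 0.0312
```

servo_tool([
  {"claw": 1,"x": 0,"y": -1,"z": 0,"ax": 0,"ay": 0,"az": 0.16},
  {"claw": 1,"x": 0,"y": -1,"z": 0,"ax": 0,"ay": 0,"az": 0.16},
  {"claw": 1,"x": 0,"y": -0.8,"z": 0,"ax": 0,"ay": 0,"az": 0.16},
  {"claw": 1,"x": 0,"y": -0.4,"z": 0,"ax": 0,"ay": 0,"az": 0.16},
  {"claw": 1,"x": 0,"y": 0,"z": 0,"ax": 0,"ay": 0,"az": 0.16},
])

```text
clock: 8.65
tcp_pos: [0.4701, -0.244, 0.1723]
orientation: [-0.001, -0.152, 0.988, 0.0]
wrist_force: [0.1, 0.6, -1.2]
finger_gap: 0.0318
```

```bash
python3 snap.py 4 wrist top
```

```text
8.75 [ 0.4701 -0.2425  0.1725] yaw 197.5 [-0.63  0.26 -0.21  1.1   0.   -0.93] 0.031417166019179335
```

View pics/wrist_4.png

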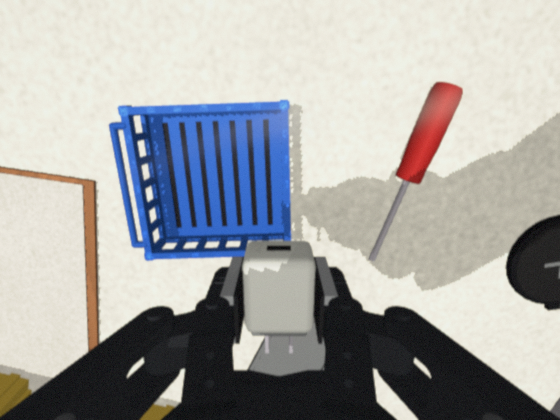

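The basket rim's corners are visible at (123,109), (286,104) and (150,255), with a handle only on the left side. The charger is still held.

Run:
```python
from h import *
import pickle
cal=pickle.load(open("pics/wrist_4.pkl","rb"))
P=ray(cal,[(122,108),(287,102),(290,250),(149,257)],.045)[:,:2]*1e3
print(P.round(),P.mean(0),((P[1]+P[3])/2).round(),[np.linalg.norm(P[i]-P[i-1]).round() for i in range(4)],np.degrees(np.arctan2(*(P[0]-P[1])[::-1])))
```

```text
[[ 431. -379.]
 [ 389. -261.]
 [ 504. -222.]
 [ 547. -337.]] [ 467.86038664 -299.58829846] [ 468. -299.] [np.float64(124.0), np.float64(124.0), np.float64(122.0), np.float64(123.0)] -70.55820841665822
```

servo_tool([
  {"claw": 1,"x": 0,"y": -0.9,"z": 0,"ax": 0,"ay": 0,"az": 0.2},
  {"claw": 1,"x": 0,"y": -0.9,"z": 0,"ax": 0,"ay": 0,"az": 0},
  {"claw": 1,"x": 0,"y": -0.5,"z": -0.7,"ax": 0,"ay": 0,"az": 0},
  {"claw": 1,"x": 0,"y": 0,"z": -0.8,"ax": 0,"ay": 0,"az": 0},
  {"claw": 1,"x": 0,"y": 0,"z": -0.8,"ax": 0,"ay": 0,"az": 0},
])

```text
clock: 9.25
tcp_pos: [0.4707, -0.2999, 0.1151]
orientation: [0.0, -0.166, 0.986, 0.0]
wrist_force: [-0.1, 0.3, -0.9]
finger_gap: 0.0316
```

servo_tool([
  {"claw": 1,"x": 0,"y": 0,"z": -0.9,"ax": 0,"ay": 0,"az": 0},
  {"claw": 1,"x": 0,"y": 0,"z": -0.9,"ax": 0,"ay": 0,"az": 0},
  {"claw": 1,"x": 0,"y": 0,"z": -0.9,"ax": 0,"ay": 0,"az": 0},
  {"claw": 1,"x": 0,"y": 0,"z": -0.4,"ax": 0,"ay": 0,"az": 0},
  {"claw": 1,"x": 0,"y": 0,"z": 0,"ax": 0,"ay": 0,"az": 0},
])

```text
clock: 9.75
tcp_pos: [0.4697, -0.2988, 0.0368]
orientation: [-0.001, -0.166, 0.986, 0.002]
wrist_force: [-0.1, -1.0, 0.1]
finger_gap: 0.0313
```

servo_tool([
  {"claw": 1,"x": 0,"y": 0,"z": -0.2,"ax": 0,"ay": 0,"az": 0},
  {"claw": 1,"x": 0,"y": 0,"z": -0.15,"ax": 0,"ay": 0,"az": 0},
  {"claw": 1,"x": 0,"y": 0,"z": 0,"ax": 0,"ay": 0,"az": 0},
])

```text
clock: 10.05
tcp_pos: [0.4709, -0.3006, 0.0299]
orientation: [0.0, -0.166, 0.986, -0.0]
wrist_force: [-0.5, 0.2, -0.1]
finger_gap: 0.0316
```

```bash
python3 snap.py 5 wrist;python3 -c "
import cv2
im=cv2.imread('pics/wrist_5.png');cv2.imwrite('pics/c5.png',cv2.convertScaleAbs(im,alpha=1.6))"
```

```text
10.1 [ 0.4709 -0.3007  0.03  ] yaw 199.1 [-0.71  0.44 -0.34  0.79  0.   -1.05] 0.03139666643127051
```

View pics/c5.png

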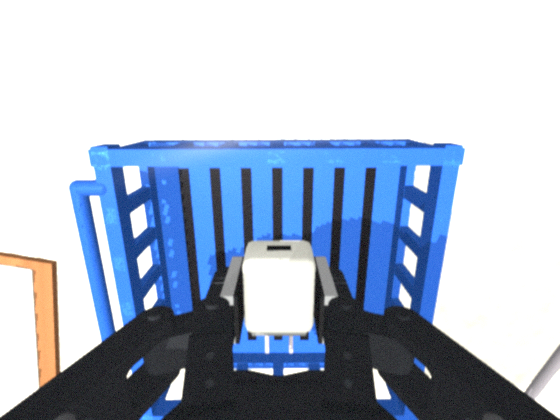

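The charger is centred in the basket. Lowering until contact.

servo_tool([
  {"claw": 1,"x": 0,"y": 0,"z": -0.12,"ax": 0,"ay": 0,"az": 0},
  {"claw": 1,"x": 0,"y": 0,"z": -0.08,"ax": 0,"ay": 0,"az": 0},
  {"claw": 1,"x": 0,"y": 0,"z": 0,"ax": 0,"ay": 0,"az": 0},
])

```text
clock: 10.4
tcp_pos: [0.4707, -0.3006, 0.0245]
orientation: [0.0, -0.166, 0.986, 0.0]
wrist_force: [0.2, -0.1, -1.0]
finger_gap: 0.0314
```

servo_tool([
  {"claw": 1,"x": 0,"y": 0,"z": -0.04,"ax": 0,"ay": 0,"az": 0},
  {"claw": 1,"x": 0,"y": 0,"z": 0,"ax": 0,"ay": 0,"az": 0},
])

```text
clock: 10.6
tcp_pos: [0.4707, -0.3006, 0.0244]
orientation: [0.0, -0.166, 0.986, -0.0]
wrist_force: [-2.1, 1.0, 6.5]
finger_gap: 0.0315
```

Contact at 6.5 N. Releasing by opening partway, then lifting.

servo_tool([
  {"claw": 0.55,"x": 0,"y": 0,"z": 0,"ax": 0,"ay": 0,"az": 0},
  {"claw": 0.4,"x": 0,"y": 0,"z": 0,"ax": 0,"ay": 0,"az": 0},
  {"claw": 0.4,"x": 0,"y": 0,"z": 0,"ax": 0,"ay": 0,"az": 0},
  {"claw": 0.4,"x": 0,"y": 0,"z": 0.3,"ax": 0,"ay": 0,"az": 0},
  {"claw": 0.4,"x": 0,"y": 0,"z": 1,"ax": 0,"ay": 0,"az": 0},
])

```text
clock: 11.1
tcp_pos: [0.469, -0.2991, 0.0544]
orientation: [-0.002, -0.166, 0.986, 0.002]
wrist_force: [-0.1, -0.7, 0.0]
finger_gap: 0.051
```

servo_tool([
  {"claw": 0.4,"x": 0,"y": 0,"z": 1,"ax": 0,"ay": 0,"az": 0},
  {"claw": 0.4,"x": 0,"y": 0,"z": 1,"ax": 0,"ay": 0,"az": 0},
  {"claw": 0.2,"x": 0,"y": 0,"z": 1,"ax": 0,"ay": 0,"az": 0},
  {"claw": 0,"x": 0,"y": 0,"z": 1,"ax": 0,"ay": 0,"az": 0},
  {"claw": 0,"x": 0,"y": 0,"z": 0,"ax": 0,"ay": 0,"az": 0},
])

```text
clock: 11.6
tcp_pos: [0.4725, -0.302, 0.1604]
orientation: [0.002, -0.166, 0.986, -0.003]
wrist_force: [0.4, -1.1, 0.8]
finger_gap: 0.0856
```

```bash
python3 snap.py 6 wrist
```

```text
11.65 [ 0.4718 -0.3014  0.1584] yaw 199.1 [-0.71  0.32 -0.17  1.08  0.   -1.05] 0.08573613239595788
```

View pics/wrist_6.png

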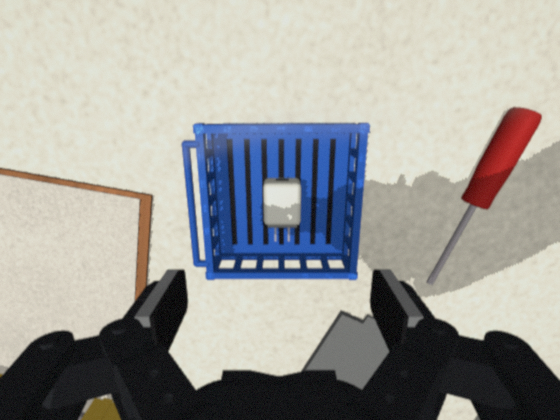

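The charger lies flat at (282,203) in the basket. Going back for the power bank.

servo_tool([
  {"claw": 0,"x": 0,"y": 1,"z": 0,"ax": 0,"ay": 0,"az": -0.17},
  {"claw": 0,"x": 0,"y": 1,"z": 0,"ax": 0,"ay": 0,"az": -0.17},
  {"claw": 0,"x": 0,"y": 1,"z": 0,"ax": 0,"ay": 0,"az": -0.17},
  {"claw": 0,"x": 0,"y": 1,"z": 0,"ax": 0,"ay": 0,"az": -0.17},
  {"claw": 0,"x": 0,"y": 1,"z": 0,"ax": 0,"ay": 0,"az": -0.17},
])

```text
clock: 12.15
tcp_pos: [0.4698, -0.1741, 0.155]
orientation: [-0.001, -0.107, 0.994, 0.001]
wrist_force: [-0.2, 0.0, 0.2]
finger_gap: 0.0856
```

servo_tool([
  {"claw": 0,"x": 0,"y": 1,"z": 0,"ax": 0,"ay": 0,"az": -0.17},
  {"claw": 0,"x": 0,"y": 1,"z": 0,"ax": 0,"ay": 0,"az": -0.17},
  {"claw": 0,"x": 0,"y": 1,"z": 0,"ax": 0,"ay": 0,"az": -0.17},
  {"claw": 0,"x": 0,"y": 1,"z": 0,"ax": 0,"ay": 0,"az": -0.17},
  {"claw": 0,"x": 0,"y": 1,"z": 0,"ax": 0,"ay": 0,"az": -0.17},
])

```text
clock: 12.65
tcp_pos: [0.4698, -0.0493, 0.1551]
orientation: [-0.001, -0.048, 0.999, 0.0]
wrist_force: [0.2, 0.3, -0.1]
finger_gap: 0.0854
```

servo_tool([
  {"claw": 0,"x": 0,"y": 1,"z": 0,"ax": 0,"ay": 0,"az": -0.17},
  {"claw": 0,"x": 0,"y": 1,"z": 0,"ax": 0,"ay": 0,"az": -0.17},
  {"claw": 0,"x": 0,"y": 1,"z": 0,"ax": 0,"ay": 0,"az": -0.17},
  {"claw": 0,"x": 0,"y": 1,"z": 0,"ax": 0,"ay": 0,"az": -0.17},
  {"claw": 0,"x": 0,"y": 1,"z": 0,"ax": 0,"ay": 0,"az": -0.17},
])

```text
clock: 13.15
tcp_pos: [0.4697, 0.0755, 0.155]
orientation: [-0.001, 0.012, 1.0, 0.0]
wrist_force: [1.4, -0.4, -0.6]
finger_gap: 0.0853
```

servo_tool([
  {"claw": 0,"x": 0,"y": 1,"z": 0,"ax": 0,"ay": 0,"az": -0.17},
  {"claw": 0,"x": 0,"y": 1,"z": 0,"ax": 0,"ay": 0,"az": -0.17},
  {"claw": 0,"x": 0,"y": 1,"z": 0,"ax": 0,"ay": 0,"az": -0.17},
  {"claw": 0,"x": 0,"y": 1,"z": 0,"ax": 0,"ay": 0,"az": -0.17},
  {"claw": 0,"x": 0,"y": 1,"z": 0,"ax": 0,"ay": 0,"az": -0.17},
])

```text
clock: 13.65
tcp_pos: [0.4698, 0.2004, 0.155]
orientation: [-0.001, 0.071, 0.997, -0.0]
wrist_force: [0.8, 0.9, 0.6]
finger_gap: 0.0848
```

servo_tool([
  {"claw": 0,"x": 0,"y": 1,"z": 0,"ax": 0,"ay": 0,"az": -0.17},
  {"claw": 0,"x": 0,"y": 1,"z": 0,"ax": 0,"ay": 0,"az": -0.17},
  {"claw": 0,"x": 0,"y": 1,"z": 0,"ax": 0,"ay": 0,"az": -0.17},
  {"claw": 0,"x": 0,"y": 1,"z": 0,"ax": 0,"ay": 0,"az": -0.17},
  {"claw": 0,"x": 0,"y": 0.5,"z": 0,"ax": 0,"ay": 0,"az": -0.17},
])

```text
clock: 14.15
tcp_pos: [0.4699, 0.3135, 0.1548]
orientation: [-0.001, 0.129, 0.992, -0.0]
wrist_force: [0.8, -0.7, -0.4]
finger_gap: 0.0856
```

```bash
python3 snap.py 7 wrist;python3 -c "
import cv2
im=cv2.imread('pics/wrist_7.png');cv2.imwrite('pics/c7.png',cv2.convertScaleAbs(cv2.resize(im[110:310,200:400],(600,600),interpolation=cv2.INTER_CUBIC),alpha=1.5))"
```

```text
14.2 [0.4699 0.3145 0.1548] yaw 165.2 [ 0.45  0.34 -0.15  1.08  0.    0.71] 0.08566340048694414
```

View pics/c7.png

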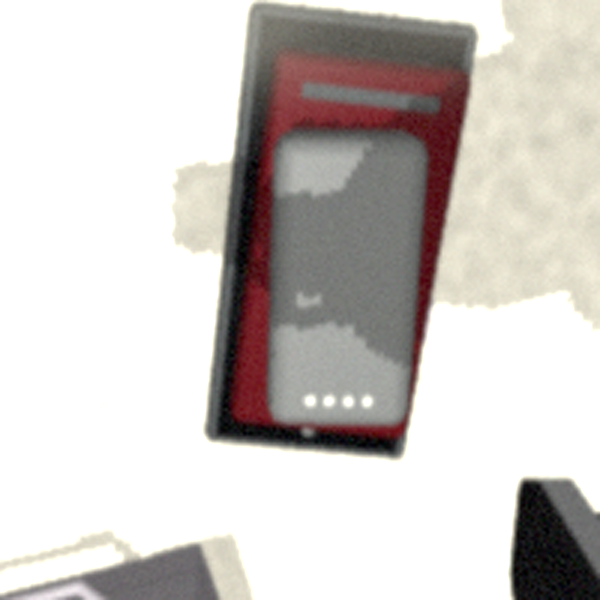

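```bash
cat > q.py <<'E'
from h import *
import pickle
def quad(tag,L,z,s,o,cam="wrist"):
    cal=pickle.load(open(f"pics/{cam}_{tag}.pkl","rb"))
    P=(ray(cal,np.array(L)/s+o,z)*1e3)[:,:2];print(P.round().tolist(),P.mean(0).round(1), [np.linalg.norm(P[i]-P[i-1]).round(1) for i in range(4)],"yaw",[np.degrees(np.arctan2(*(P[3-k]-P[k])[::-1])).round(1) for k in (0,1)])
E
python3 - <<'E'
from q import *
quad(7,[(275,130),(428,132),(407,428),(268,424)],.049,3,[200,110])
quad(7,[(274,54),(466,70),(408,440),(232,424)],.029,3,[200,110])
quad(7,[(250,4),(475,28),(402,458),(207,438)],.009,3,[200,110])
# bin floor/rim from wrist_1
E
```

```text
[[426.0, 336.0], [436.0, 371.0], [511.0, 351.0], [501.0, 315.0]] [468.7 343.3] [np.float64(77.3), np.float64(36.7), np.float64(78.0), np.float64(36.9)] yaw [np.float64(-15.5), np.float64(-15.4)]
[[411.0, 340.0], [427.0, 387.0], [525.0, 351.0], [507.0, 304.0]] [467.6 345.6] [np.float64(103.8), np.float64(49.3), np.float64(104.7), np.float64(51.1)] yaw [np.float64(-20.8), np.float64(-19.8)]
[[397.0, 338.0], [419.0, 396.0], [542.0, 350.0], [519.0, 292.0]] [469.4 343.9] [np.float64(130.0), np.float64(61.7), np.float64(130.7), np.float64(61.6)] yaw [np.float64(-20.5), np.float64(-20.5)]
```

Power bank at (468.7, 343.3) mm, yaw -15.5°. Flip phone and smartphone have not moved.

servo_tool([
  {"claw": 0,"x": 0,"y": 0.6,"z": 0,"ax": 0,"ay": 0,"az": 0},
  {"claw": 0,"x": 0,"y": 0.5,"z": -0.5,"ax": 0,"ay": 0,"az": 0},
  {"claw": 0,"x": 0,"y": 0,"z": -0.9,"ax": 0,"ay": 0,"az": 0},
  {"claw": 0,"x": 0,"y": 0,"z": -0.9,"ax": 0,"ay": 0,"az": 0},
  {"claw": 0,"x": 0,"y": 0,"z": -0.9,"ax": 0,"ay": 0,"az": 0},
])

```text
clock: 14.7
tcp_pos: [0.4702, 0.3395, 0.0742]
orientation: [-0.0, 0.129, 0.992, -0.0]
wrist_force: [0.1, -0.2, 0.1]
finger_gap: 0.0854
```

servo_tool([
  {"claw": 0,"x": 0,"y": 0,"z": -0.5,"ax": 0,"ay": 0,"az": 0},
  {"claw": 0,"x": 0,"y": 0,"z": -0.3,"ax": 0,"ay": 0,"az": 0},
  {"claw": 0,"x": 0,"y": 0,"z": 0,"ax": 0,"ay": 0,"az": 0},
])

```text
clock: 15.0
tcp_pos: [0.4701, 0.3391, 0.0549]
orientation: [-0.001, 0.13, 0.992, -0.001]
wrist_force: [0.4, -0.0, 0.1]
finger_gap: 0.0853
```

servo_tool([
  {"claw": 0,"x": -0.05,"y": 0.17,"z": -0.2,"ax": 0,"ay": 0,"az": -0.05},
  {"claw": 0.25,"x": 0,"y": 0,"z": -0.05,"ax": 0,"ay": 0,"az": 0},
  {"claw": 0.45,"x": 0,"y": 0,"z": 0,"ax": 0,"ay": 0,"az": 0},
])

```text
clock: 15.3
tcp_pos: [0.4697, 0.3441, 0.0503]
orientation: [0.0, 0.133, 0.991, 0.0]
wrist_force: [0.6, -0.5, -0.2]
finger_gap: 0.0589
```

servo_tool([
  {"claw": 1,"x": 0,"y": 0,"z": 0,"ax": 0,"ay": 0,"az": 0},
  {"claw": 1,"x": 0,"y": 0,"z": 0,"ax": 0,"ay": 0,"az": 0},
  {"claw": 1,"x": 0,"y": 0,"z": 0,"ax": 0,"ay": 0,"az": 0},
])

```text
clock: 15.6
tcp_pos: [0.4698, 0.3439, 0.0505]
orientation: [0.0, 0.133, 0.991, 0.0]
wrist_force: [-0.5, -0.7, 3.1]
finger_gap: 0.0373
```

servo_tool([
  {"claw": 1,"x": 0,"y": 0,"z": 0.4,"ax": 0,"ay": 0,"az": 0},
  {"claw": 1,"x": 0,"y": 0,"z": 0.8,"ax": 0,"ay": 0,"az": 0},
  {"claw": 1,"x": 0,"y": 0,"z": 1,"ax": 0,"ay": 0,"az": 0},
  {"claw": 1,"x": 0,"y": 0,"z": 1,"ax": 0,"ay": 0,"az": 0},
  {"claw": 1,"x": 0,"y": 0,"z": 0.8,"ax": 0,"ay": 0,"az": 0},
])

```text
clock: 16.1
tcp_pos: [0.4695, 0.3438, 0.1516]
orientation: [0.0, 0.133, 0.991, 0.0]
wrist_force: [-0.2, 0.7, -0.6]
finger_gap: 0.037
```

```bash
python3 snap.py 8 wrist top;python3 -c "
import cv2
im=cv2.imread('pics/wrist_8.png');im2=cv2.imread('pics/top_8.png')
cv2.imwrite('pics/c8.png',cv2.hconcat([cv2.convertScaleAbs(cv2.resize(im[100:400,130:430],(400,400),interpolation=cv2.INTER_CUBIC),alpha=1.5),cv2.convertScaleAbs(cv2.resize(im2[110:210,140:240],(400,400),interpolation=cv2.INTER_CUBIC),alpha=1.8)]))"
```

```text
16.2 [0.4711 0.3447 0.1532] yaw 164.7 [ 0.49  0.37 -0.11  1.08  0.    0.76] 0.03743219822873374
```

View pics/c8.png

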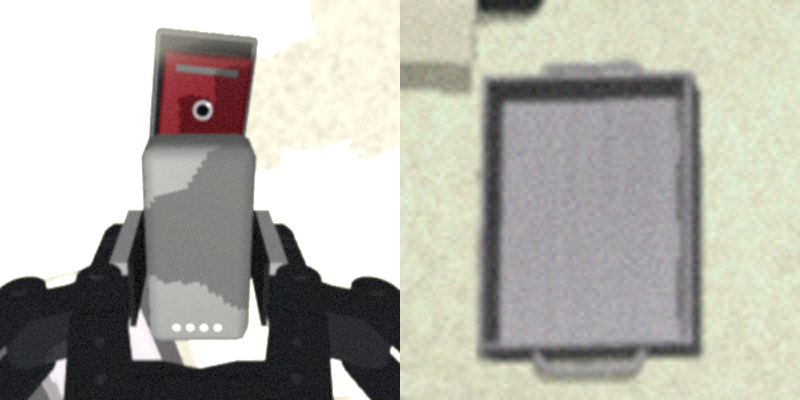

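The power bank is held level, and the flip phone is unmoved below it. Bin rim corners in the crop are (483,78), (693,73), (700,352) and (478,355).

Run:
```python
from q import *
quad(8,[(83,78),(293,73),(300,352),(78,355)],.04,4,[140,110],"top")
```

```text
[[719.0, 280.0], [723.0, 160.0], [559.0, 151.0], [556.0, 274.0]] [639.2 216.1] [np.float64(162.2), np.float64(120.5), np.float64(163.8), np.float64(123.6)] yaw [np.float64(-177.9), np.float64(-176.8)]
```

servo_tool([
  {"claw": 1,"x": 0.84,"y": -0.64,"z": 0,"ax": 0,"ay": 0,"az": 0.28},
  {"claw": 1,"x": 0.84,"y": -0.64,"z": 0,"ax": 0,"ay": 0,"az": 0.28},
  {"claw": 1,"x": 0.84,"y": -0.64,"z": 0,"ax": 0,"ay": 0,"az": 0.28},
  {"claw": 1,"x": 0.84,"y": -0.64,"z": 0,"ax": 0,"ay": 0,"az": 0.28},
  {"claw": 1,"x": 0.84,"y": -0.64,"z": 0,"ax": 0,"ay": 0,"az": 0.28},
])

```text
clock: 16.7
tcp_pos: [0.5744, 0.2629, 0.1483]
orientation: [-0.001, 0.035, 0.999, -0.0]
wrist_force: [-0.9, -0.1, -1.6]
finger_gap: 0.0376
```

servo_tool([
  {"claw": 1,"x": 0.84,"y": -0.64,"z": 0,"ax": 0,"ay": 0,"az": 0.28},
  {"claw": 1,"x": 0.84,"y": -0.64,"z": 0,"ax": 0,"ay": 0,"az": 0.28},
  {"claw": 1,"x": 0.84,"y": -0.64,"z": 0,"ax": 0,"ay": 0,"az": 0.28},
  {"claw": 1,"x": 0,"y": 0,"z": 0,"ax": 0,"ay": 0,"az": 0},
])

```text
clock: 17.1
tcp_pos: [0.6394, 0.2132, 0.1478]
orientation: [-0.0, -0.022, 1.0, -0.0]
wrist_force: [-0.5, -0.2, -0.9]
finger_gap: 0.0371
```

```bash
python3 snap.py 9 wrist
```

```text
17.15 [0.6379 0.2143 0.1478] yaw 182.5 [0.2  0.55 0.15 1.18 0.   0.16] 0.03743155321088492
```

View pics/wrist_9.png

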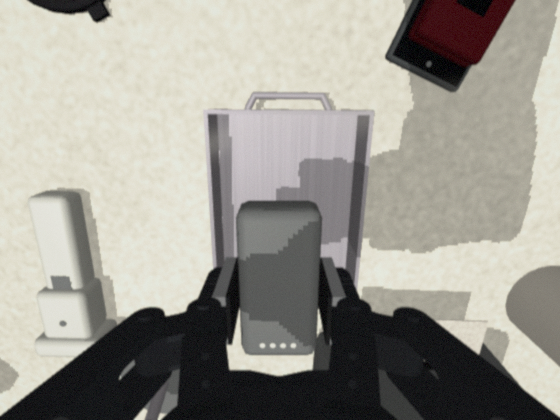

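The power bank is aligned over the bin. The scanner at (70,270) is clear.

servo_tool([
  {"claw": 1,"x": 0,"y": 0,"z": -0.8,"ax": 0,"ay": 0,"az": 0},
  {"claw": 1,"x": 0,"y": 0,"z": -1,"ax": 0,"ay": 0,"az": 0},
  {"claw": 1,"x": 0,"y": 0,"z": -1,"ax": 0,"ay": 0,"az": 0},
  {"claw": 1,"x": 0,"y": 0,"z": -0.9,"ax": 0,"ay": 0,"az": 0},
  {"claw": 1,"x": 0,"y": 0,"z": -0.5,"ax": 0,"ay": 0,"az": 0},
])

```text
clock: 17.65
tcp_pos: [0.6346, 0.2161, 0.0417]
orientation: [-0.002, -0.023, 1.0, -0.0]
wrist_force: [-0.0, 0.2, -1.7]
finger_gap: 0.0374
```

servo_tool([
  {"claw": 1,"x": 0,"y": 0,"z": -0.25,"ax": 0,"ay": 0,"az": 0},
  {"claw": 1,"x": 0,"y": 0,"z": -0.15,"ax": 0,"ay": 0,"az": 0},
  {"claw": 1,"x": 0,"y": 0,"z": 0,"ax": 0,"ay": 0,"az": 0},
])

```text
clock: 17.95
tcp_pos: [0.6376, 0.216, 0.0351]
orientation: [0.0, -0.023, 1.0, 0.0]
wrist_force: [-0.4, -1.0, -1.9]
finger_gap: 0.0371
```

servo_tool([
  {"claw": 1,"x": 0,"y": 0,"z": -0.2,"ax": 0,"ay": 0,"az": 0},
  {"claw": 1,"x": 0,"y": 0,"z": -0.13,"ax": 0,"ay": 0,"az": 0},
  {"claw": 1,"x": 0,"y": 0,"z": 0,"ax": 0,"ay": 0,"az": 0},
])

```text
clock: 18.25
tcp_pos: [0.6373, 0.2157, 0.0264]
orientation: [-0.0, -0.023, 1.0, 0.0]
wrist_force: [-0.4, 0.2, -1.6]
finger_gap: 0.0371
```

servo_tool([
  {"claw": 1,"x": 0,"y": 0,"z": -0.06,"ax": 0,"ay": 0,"az": 0},
  {"claw": 1,"x": 0,"y": 0,"z": 0,"ax": 0,"ay": 0,"az": 0},
])

```text
clock: 18.45
tcp_pos: [0.6376, 0.2158, 0.0256]
orientation: [0.0, -0.023, 1.0, 0.0]
wrist_force: [-0.7, 0.3, 0.8]
finger_gap: 0.0378
```

Just in contact, as expected. Releasing and lifting.

servo_tool([
  {"claw": 1,"x": 0,"y": 0,"z": -0.02,"ax": 0,"ay": 0,"az": 0},
  {"claw": 0.4,"x": 0,"y": 0,"z": 0,"ax": 0,"ay": 0,"az": 0},
  {"claw": 0.35,"x": 0,"y": 0,"z": 0,"ax": 0,"ay": 0,"az": 0},
  {"claw": 0.35,"x": 0,"y": 0,"z": 0,"ax": 0,"ay": 0,"az": 0},
  {"claw": 0.35,"x": 0,"y": 0,"z": 0.3,"ax": 0,"ay": 0,"az": 0},
])

```text
clock: 18.95
tcp_pos: [0.6365, 0.2155, 0.031]
orientation: [-0.001, -0.023, 1.0, -0.0]
wrist_force: [-1.0, -0.3, -0.1]
finger_gap: 0.0554
```

servo_tool([
  {"claw": 0.35,"x": 0,"y": 0,"z": 1,"ax": 0,"ay": 0,"az": 0},
  {"claw": 0.35,"x": 0,"y": 0,"z": 1,"ax": 0,"ay": 0,"az": 0},
  {"claw": 0.2,"x": 0,"y": 0,"z": 1,"ax": 0,"ay": 0,"az": 0},
  {"claw": 0,"x": 0,"y": 0,"z": 1,"ax": 0,"ay": 0,"az": 0},
  {"claw": 0,"x": -0.9,"y": 0.68,"z": 0.5,"ax": 0,"ay": 0,"az": -0.3},
])

```text
clock: 19.45
tcp_pos: [0.6185, 0.2315, 0.1478]
orientation: [0.003, 0.0, 1.0, 0.0]
wrist_force: [0.2, 1.3, 0.0]
finger_gap: 0.0853
```

```bash
python3 snap.py 10 wrist
```

```text
19.5 [0.6137 0.2353 0.1493] yaw 180.1 [0.24 0.51 0.1  1.16 0.   0.24] 0.08557724757973098
```

View pics/wrist_10.png

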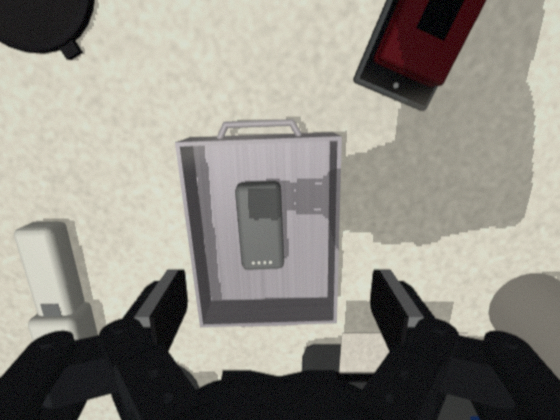

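The power bank lies flat in the bin at (261,225). Going back for the flip phone.

servo_tool([
  {"claw": 0,"x": -0.9,"y": 0.6,"z": 0,"ax": 0,"ay": 0,"az": -0.4},
  {"claw": 0,"x": -0.9,"y": 0.6,"z": 0,"ax": 0,"ay": 0,"az": -0.4},
  {"claw": 0,"x": -0.9,"y": 0.6,"z": 0,"ax": 0,"ay": 0,"az": -0.4},
  {"claw": 0,"x": -0.9,"y": 0.6,"z": 0,"ax": 0,"ay": 0,"az": -0.4},
  {"claw": 0,"x": -0.9,"y": 0.6,"z": 0,"ax": 0,"ay": 0,"az": -0.4},
])

```text
clock: 20.0
tcp_pos: [0.5015, 0.3083, 0.145]
orientation: [0.0, 0.138, 0.99, 0.0]
wrist_force: [0.4, -0.0, 0.6]
finger_gap: 0.0853
```

servo_tool([
  {"claw": 0,"x": -0.9,"y": 0.6,"z": 0,"ax": 0,"ay": 0,"az": -0.4},
  {"claw": 0,"x": -0.5,"y": 0.5,"z": 0,"ax": 0,"ay": 0,"az": -0.2},
  {"claw": 0,"x": 0,"y": 0,"z": 0,"ax": 0,"ay": 0,"az": 0},
])

```text
clock: 20.3
tcp_pos: [0.4656, 0.3366, 0.1451]
orientation: [-0.0, 0.177, 0.984, 0.0]
wrist_force: [0.4, 0.4, -0.6]
finger_gap: 0.0855
```

```bash
python3 snap.py 11 wrist;python3 -c "
import cv2
im=cv2.imread('pics/wrist_11.png');cv2.imwrite('pics/c11.png',cv2.convertScaleAbs(cv2.resize(im[110:310,200:400],(600,600),interpolation=cv2.INTER_CUBIC),alpha=1.5))"
```

```text
20.35 [0.4668 0.3359 0.1451] yaw 159.6 [ 0.48  0.36 -0.14  1.07 -0.    0.84] 0.08559314901470874
```

View pics/c11.png

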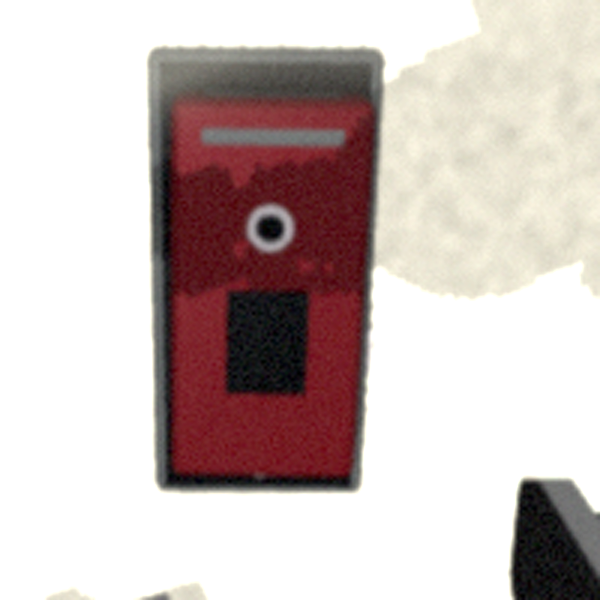

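Run:
```python
from q import *
quad(11,[(172,97),(375,99),(352,475),(171,475)],.029,3,[200,110])
quad(11,[(150,48),(383,48),(358,490),(159,490)],.009,3,[200,110])
```

```text
[[409.0, 342.0], [427.0, 389.0], [524.0, 351.0], [507.0, 303.0]] [467.  346.2] [np.float64(104.6), np.float64(50.3), np.float64(104.2), np.float64(50.9)] yaw [np.float64(-21.7), np.float64(-21.4)]
[[397.0, 339.0], [418.0, 397.0], [541.0, 350.0], [520.0, 293.0]] [469.1 344.7] [np.float64(131.2), np.float64(61.6), np.float64(131.2), np.float64(61.0)] yaw [np.float64(-20.8), np.float64(-21.0)]
```

servo_tool([
  {"claw": 0,"x": 0,"y": 0.4,"z": -0.4,"ax": 0,"ay": 0,"az": -0.15},
  {"claw": 0,"x": 0,"y": 0,"z": -1,"ax": 0,"ay": 0,"az": 0},
  {"claw": 0,"x": 0,"y": 0,"z": -1,"ax": 0,"ay": 0,"az": 0},
  {"claw": 0,"x": 0,"y": 0,"z": -1,"ax": 0,"ay": 0,"az": 0},
  {"claw": 0,"x": 0,"y": 0,"z": -0.5,"ax": 0,"ay": 0,"az": 0},
], newtons=40)

```text
clock: 20.85
tcp_pos: [0.4672, 0.344, 0.045]
orientation: [-0.001, 0.189, 0.982, -0.001]
wrist_force: [-0.7, -0.4, -0.2]
finger_gap: 0.0854
```

servo_tool([
  {"claw": 0,"x": 0,"y": 0,"z": -0.4,"ax": 0,"ay": 0,"az": 0},
  {"claw": 0,"x": 0,"y": 0,"z": 0,"ax": 0,"ay": 0,"az": 0},
  {"claw": 0,"x": 0,"y": 0,"z": 0,"ax": 0,"ay": 0,"az": 0},
])

```text
clock: 21.15
tcp_pos: [0.4682, 0.3454, 0.0378]
orientation: [0.0, 0.189, 0.982, 0.0]
wrist_force: [-0.1, -0.2, 1.0]
finger_gap: 0.0852
```

servo_tool([
  {"claw": 0,"x": 0,"y": 0,"z": -0.15,"ax": 0,"ay": 0,"az": 0},
  {"claw": 0.2,"x": 0,"y": 0,"z": 0,"ax": 0,"ay": 0,"az": 0},
  {"claw": 0.3,"x": 0,"y": 0,"z": 0,"ax": 0,"ay": 0,"az": 0},
  {"claw": 1,"x": 0,"y": 0,"z": 0,"ax": 0,"ay": 0,"az": 0},
  {"claw": 1,"x": 0,"y": 0,"z": 0,"ax": 0,"ay": 0,"az": 0},
])

```text
clock: 21.65
tcp_pos: [0.4678, 0.3456, 0.0341]
orientation: [0.0, 0.189, 0.982, 0.0]
wrist_force: [-0.6, -0.7, 3.3]
finger_gap: 0.0508
```

servo_tool([
  {"claw": 1,"x": 0,"y": 0,"z": 0,"ax": 0,"ay": 0,"az": 0},
  {"claw": 1,"x": 0,"y": 0,"z": 0.1,"ax": 0,"ay": 0,"az": 0},
  {"claw": 1,"x": 0,"y": 0,"z": 0.4,"ax": 0,"ay": 0,"az": 0},
  {"claw": 1,"x": 0,"y": 0,"z": 1,"ax": 0,"ay": 0,"az": 0},
  {"claw": 1,"x": 0,"y": 0,"z": 1,"ax": 0,"ay": 0,"az": 0},
])

```text
clock: 22.15
tcp_pos: [0.4667, 0.3448, 0.0961]
orientation: [-0.001, 0.189, 0.982, -0.001]
wrist_force: [0.2, 0.2, -0.3]
finger_gap: 0.0508
```

```bash
python3 snap.py 12 wrist top;python3 -c "
import cv2
im2=cv2.imread('pics/top_12.png')
cv2.imwrite('pics/c12.png',cv2.convertScaleAbs(cv2.resize(im2[120:220,305:405],(600,600),interpolation=cv2.INTER_CUBIC),alpha=1.8))"
```

```text
22.25 [0.4696 0.3465 0.0997] yaw 158.2 [ 0.5   0.41 -0.19  0.96  0.    0.88] 0.05084886613536121
```

View pics/wrist_12.png

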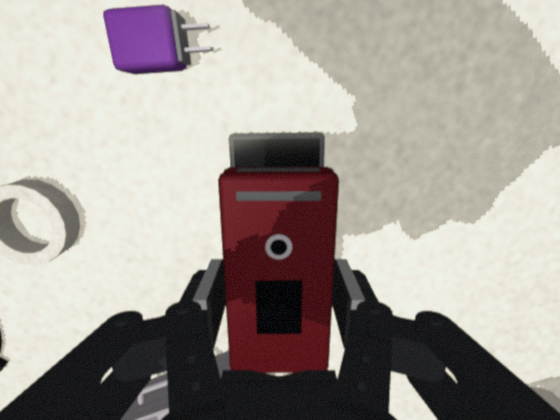

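View pics/c12.png

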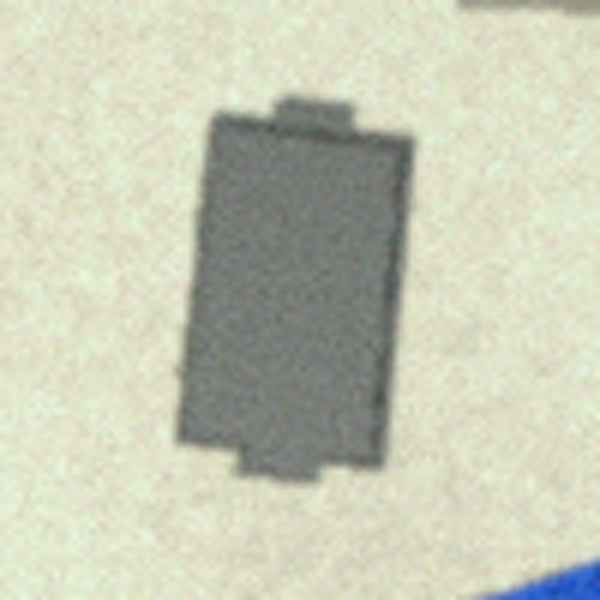

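The flip phone is held squarely. The tray is clean, with rim corners at crop (212,115), (413,138), (383,467) and (180,440).

Run:
```python
from q import *
quad(12,[(212,115),(413,138),(383,467),(180,440)],.008,6,[305,120],"top")
s=cv2.imread("pics/scene0.png")
cv2.imwrite("pics/c13.png",cv2.convertScaleAbs(cv2.resize(s[290:380,235:335],(600,540),interpolation=cv2.INTER_CUBIC),alpha=1.8))
```

```text
[[710.0, -138.0], [701.0, -218.0], [568.0, -201.0], [578.0, -123.0]] [ 639.3 -170.1] [np.float64(132.6), np.float64(80.0), np.float64(133.9), np.float64(79.0)] yaw [np.float64(173.4), np.float64(172.9)]
```

View pics/c13.png

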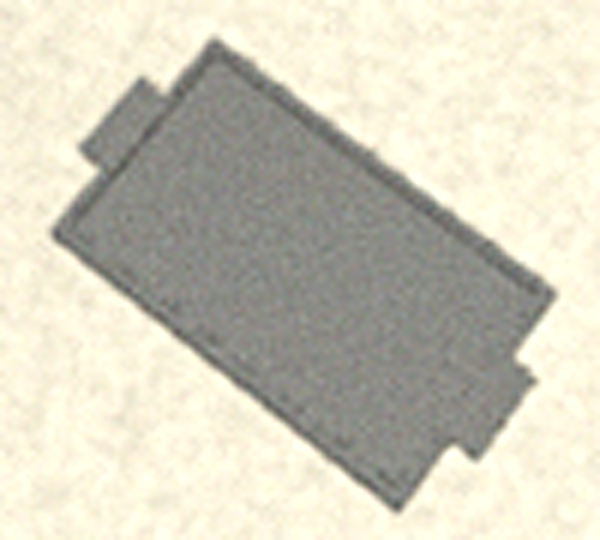

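servo_tool([
  {"claw": 1,"x": 0.2,"y": -0.5,"z": 0.8,"ax": 0,"ay": 0,"az": 0.1},
  {"claw": 1,"x": 0.34,"y": -1,"z": 0.8,"ax": 0,"ay": 0,"az": 0.1},
  {"claw": 1,"x": 0.34,"y": -1,"z": 0,"ax": 0,"ay": 0,"az": 0.1},
  {"claw": 1,"x": 0.34,"y": -1,"z": 0,"ax": 0,"ay": 0,"az": 0.1},
  {"claw": 1,"x": 0.34,"y": -1,"z": 0,"ax": 0,"ay": 0,"az": 0.1},
])

```text
clock: 22.75
tcp_pos: [0.5063, 0.2317, 0.1353]
orientation: [-0.0, 0.154, 0.988, -0.0]
wrist_force: [1.0, 0.5, -1.2]
finger_gap: 0.0507
```

servo_tool([
  {"claw": 1,"x": 0.34,"y": -1,"z": 0,"ax": 0,"ay": 0,"az": 0.1},
  {"claw": 1,"x": 0.34,"y": -1,"z": 0,"ax": 0,"ay": 0,"az": 0.1},
  {"claw": 1,"x": 0.34,"y": -1,"z": 0,"ax": 0,"ay": 0,"az": 0.1},
  {"claw": 1,"x": 0.34,"y": -1,"z": 0,"ax": 0,"ay": 0,"az": 0.1},
  {"claw": 1,"x": 0.34,"y": -1,"z": 0,"ax": 0,"ay": 0,"az": 0.1},
])

```text
clock: 23.25
tcp_pos: [0.5486, 0.1066, 0.135]
orientation: [-0.001, 0.12, 0.993, -0.0]
wrist_force: [0.5, 0.3, -1.4]
finger_gap: 0.0509
```

servo_tool([
  {"claw": 1,"x": 0.34,"y": -1,"z": 0,"ax": 0,"ay": 0,"az": 0.1},
  {"claw": 1,"x": 0.34,"y": -1,"z": 0,"ax": 0,"ay": 0,"az": 0.1},
  {"claw": 1,"x": 0.34,"y": -1,"z": 0,"ax": 0,"ay": 0,"az": 0.1},
  {"claw": 1,"x": 0.34,"y": -1,"z": 0,"ax": 0,"ay": 0,"az": 0.1},
  {"claw": 1,"x": 0.34,"y": -1,"z": 0,"ax": 0,"ay": 0,"az": 0.1},
])

```text
clock: 23.75
tcp_pos: [0.5911, -0.0183, 0.1349]
orientation: [-0.001, 0.085, 0.996, 0.0]
wrist_force: [1.2, -0.2, -0.9]
finger_gap: 0.0508
```

servo_tool([
  {"claw": 1,"x": 0.34,"y": -1,"z": 0,"ax": 0,"ay": 0,"az": 0.1},
  {"claw": 1,"x": 0.34,"y": -1,"z": 0,"ax": 0,"ay": 0,"az": 0.1},
  {"claw": 1,"x": 0.34,"y": -1,"z": 0,"ax": 0,"ay": 0,"az": 0.1},
  {"claw": 1,"x": 0.34,"y": -1,"z": 0,"ax": 0,"ay": 0,"az": 0.1},
  {"claw": 1,"x": 0.3,"y": -0.6,"z": 0,"ax": 0,"ay": 0,"az": 0},
])

```text
clock: 24.25
tcp_pos: [0.6328, -0.1341, 0.1347]
orientation: [-0.001, 0.058, 0.998, 0.0]
wrist_force: [-0.1, 1.5, -0.0]
finger_gap: 0.0512
```

servo_tool([
  {"claw": 1,"x": 0,"y": 0,"z": 0,"ax": 0,"ay": 0,"az": 0},
])

```text
clock: 24.35
tcp_pos: [0.6333, -0.1345, 0.1346]
orientation: [-0.0, 0.059, 0.998, -0.0]
wrist_force: [-0.5, 0.4, -1.2]
finger_gap: 0.0507
```

```bash
python3 snap.py 14 wrist
```

```text
24.4 [ 0.6326 -0.1331  0.1347] yaw 173.3 [-0.33  0.5   0.05  1.12  0.   -0.22] 0.05045834451112123
```

View pics/wrist_14.png

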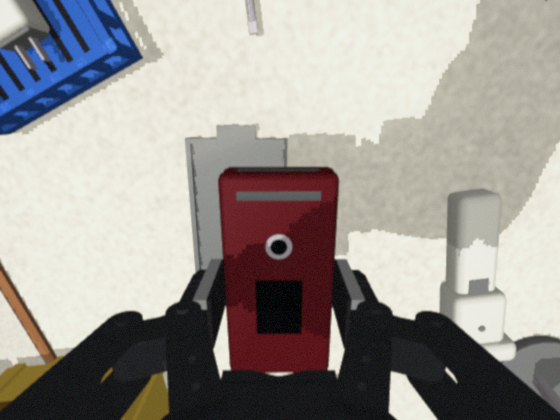

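Run:
```python
from q import *
cal=pickle.load(open("pics/wrist_14.pkl","rb"))
P=ray(cal,[(187,139),(287,137)],.008)[:,:2]*1e3
m=P.mean(0);print(P.round(1),m)
n=np.array([np.cos(np.radians(-7)),np.sin(np.radians(-7))]);print("centre",m+67*n)
# phone in hand: visible near end top edge and far, plane z top = tcp+(.029-.0341)
z=.1347-.0051
Q=ray(cal,[(220,172),(338,172),(330,371),(230,371)],z)[:,:2]*1e3;print(Q.round(1),Q.mean(0))
```

```text
[[ 569.9 -197.1]
 [ 577.4 -120.1]] [ 573.63234405 -158.61620175]
centre [ 640.13293621 -166.78144775]
[[ 577.2 -151. ]
 [ 582.9 -102.8]
 [ 685.4 -113. ]
 [ 679.4 -163.8]] [ 631.24690159 -132.6506441 ]
```

servo_tool([
  {"claw": 1,"x": 0.15,"y": -0.7,"z": 0,"ax": 0,"ay": 0,"az": 0},
  {"claw": 1,"x": 0.15,"y": -0.7,"z": -0.4,"ax": 0,"ay": 0,"az": 0},
  {"claw": 1,"x": 0,"y": 0,"z": -0.8,"ax": 0,"ay": 0,"az": 0},
  {"claw": 1,"x": 0,"y": 0,"z": -0.8,"ax": 0,"ay": 0,"az": 0},
  {"claw": 1,"x": 0,"y": 0,"z": -0.6,"ax": 0,"ay": 0,"az": 0},
])

```text
clock: 24.9
tcp_pos: [0.6396, -0.1678, 0.0686]
orientation: [-0.001, 0.057, 0.998, 0.0]
wrist_force: [0.1, 0.9, -1.3]
finger_gap: 0.051
```

servo_tool([
  {"claw": 1,"x": 0,"y": 0,"z": -0.5,"ax": 0,"ay": 0,"az": 0},
  {"claw": 1,"x": 0,"y": 0,"z": 0,"ax": 0,"ay": 0,"az": 0},
  {"claw": 1,"x": 0,"y": 0,"z": 0,"ax": 0,"ay": 0,"az": 0},
])

```text
clock: 25.2
tcp_pos: [0.6404, -0.1674, 0.0582]
orientation: [-0.0, 0.057, 0.998, 0.0]
wrist_force: [0.8, -0.5, -1.0]
finger_gap: 0.0506
```

```bash
python3 snap.py 15 wrist;python3 -c "
import cv2
im=cv2.imread('pics/wrist_15.png');cv2.imwrite('pics/c15.png',cv2.convertScaleAbs(im,alpha=1.6))"
```

```text
25.25 [ 0.6409 -0.1675  0.0589] yaw 173.4 [-0.38  0.59 -0.01  0.98  0.   -0.26] 0.050521289284771106
```

View pics/c15.png

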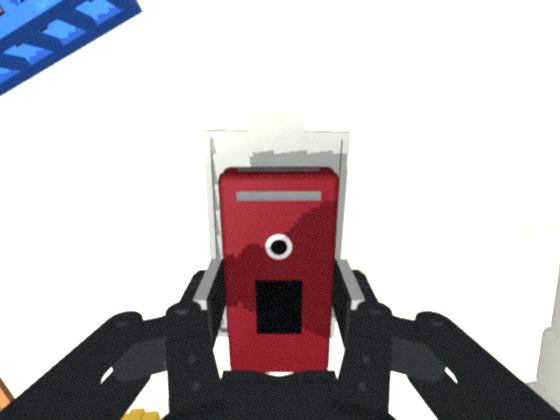

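The tray's rim runs (208,130)-(349,131) at the near edge and about v=336 at the far edge, symmetric about the phone's midline (u=279).

Run:
```python
from q import *
quad(15,[(208,130),(349,131),(334,336),(220,336)],.008,1,[0,0])
```

```text
[[569.0, -196.0], [578.0, -121.0], [709.0, -137.0], [701.0, -212.0]] [ 639.3 -166.6] [np.float64(132.4), np.float64(75.2), np.float64(131.9), np.float64(75.4)] yaw [np.float64(-7.0), np.float64(-7.0)]
```

servo_tool([
  {"claw": 1,"x": 0,"y": 0,"z": -0.5,"ax": 0,"ay": 0,"az": 0},
  {"claw": 1,"x": 0,"y": 0,"z": -0.35,"ax": 0,"ay": 0,"az": 0},
  {"claw": 1,"x": 0,"y": 0,"z": -0.15,"ax": 0,"ay": 0,"az": 0},
  {"claw": 1,"x": 0,"y": 0,"z": 0,"ax": 0,"ay": 0,"az": 0},
])

```text
clock: 25.65
tcp_pos: [0.6396, -0.1669, 0.0321]
orientation: [-0.001, 0.057, 0.998, 0.0]
wrist_force: [-0.6, -0.3, -1.0]
finger_gap: 0.0508
```

servo_tool([
  {"claw": 1,"x": 0,"y": 0,"z": -0.1,"ax": 0,"ay": 0,"az": 0},
  {"claw": 1,"x": 0,"y": 0,"z": 0,"ax": 0,"ay": 0,"az": 0},
])

```text
clock: 25.85
tcp_pos: [0.6405, -0.1673, 0.0307]
orientation: [0.0, 0.057, 0.998, 0.0]
wrist_force: [0.1, -0.3, -0.4]
finger_gap: 0.0508
```

servo_tool([
  {"claw": 1,"x": 0,"y": 0,"z": -0.09,"ax": 0,"ay": 0,"az": 0},
  {"claw": 1,"x": 0,"y": 0,"z": 0,"ax": 0,"ay": 0,"az": 0},
])

```text
clock: 26.05
tcp_pos: [0.6408, -0.1674, 0.0291]
orientation: [0.001, 0.057, 0.998, -0.0]
wrist_force: [-0.2, 0.4, 1.2]
finger_gap: 0.0504
```

servo_tool([
  {"claw": 1,"x": 0,"y": 0,"z": -0.04,"ax": 0,"ay": 0,"az": 0},
  {"claw": 1,"x": 0,"y": 0,"z": 0,"ax": 0,"ay": 0,"az": 0},
])

```text
clock: 26.25
tcp_pos: [0.6409, -0.1674, 0.0291]
orientation: [0.001, 0.057, 0.998, -0.0]
wrist_force: [-2.5, 0.3, 7.2]
finger_gap: 0.051
```

servo_tool([
  {"claw": 0.3,"x": 0,"y": 0,"z": 0,"ax": 0,"ay": 0,"az": 0},
  {"claw": 0.2,"x": 0,"y": 0,"z": 0,"ax": 0,"ay": 0,"az": 0},
  {"claw": 0.2,"x": 0,"y": 0,"z": 0,"ax": 0,"ay": 0,"az": 0},
  {"claw": 0.1,"x": 0,"y": 0,"z": 0.3,"ax": 0,"ay": 0,"az": 0},
  {"claw": 0.1,"x": 0,"y": 0,"z": 1,"ax": 0,"ay": 0,"az": 0},
])

```text
clock: 26.75
tcp_pos: [0.6383, -0.1664, 0.0577]
orientation: [-0.003, 0.057, 0.998, 0.001]
wrist_force: [-0.5, -0.6, -1.1]
finger_gap: 0.0766
```

servo_tool([
  {"claw": 0,"x": 0,"y": 0,"z": 1,"ax": 0,"ay": 0,"az": 0},
  {"claw": 0,"x": 0,"y": 0,"z": 1,"ax": 0,"ay": 0,"az": 0},
  {"claw": 0,"x": 0,"y": 0,"z": 1,"ax": 0,"ay": 0,"az": 0},
  {"claw": 0,"x": -0.34,"y": 1,"z": 0.3,"ax": 0,"ay": 0,"az": -0.1},
])

```text
clock: 27.15
tcp_pos: [0.6346, -0.1452, 0.1464]
orientation: [0.003, 0.066, 0.998, -0.001]
wrist_force: [0.6, 0.5, 0.2]
finger_gap: 0.0854
```

```bash
python3 snap.py 16 wrist;python3 -c "
import cv2
im=cv2.imread('pics/wrist_16.png');cv2.imwrite('pics/c16.png',cv2.convertScaleAbs(im,alpha=1.3))"
```

```text
27.2 [ 0.6323 -0.1396  0.1465] yaw 172.6 [-0.34  0.49  0.06  1.14  0.   -0.21] 0.08545871134859091
```

View pics/c16.png

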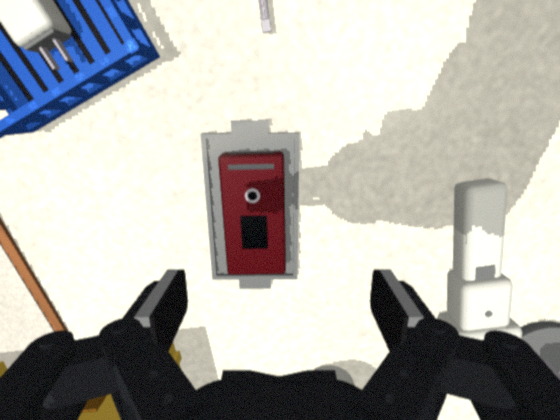

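Run:
```python
from q import *
quad(16,[(219,154),(285,153),(286,273),(227,275)],.023,1,[0,0])
quad(16,[(203,134),(300,133),(296,278),(213,278)],.008,1,[0,0])
```

```text
[[585.0, -184.0], [591.0, -133.0], [695.0, -146.0], [690.0, -197.0]] [ 640.4 -165.2] [np.float64(105.8), np.float64(51.1), np.float64(104.6), np.float64(51.8)] yaw [np.float64(-7.1), np.float64(-6.7)]
[[570.0, -197.0], [579.0, -120.0], [710.0, -138.0], [700.0, -215.0]] [ 639.6 -167.3] [np.float64(131.4), np.float64(78.0), np.float64(132.1), np.float64(77.6)] yaw [np.float64(-7.8), np.float64(-8.0)]
```

The flip phone sits within 2 mm of the tray's centre. Returning for the smartphone.

servo_tool([
  {"claw": 0,"x": -0.33,"y": 0.97,"z": 0,"ax": 0,"ay": 0,"az": -0.08},
  {"claw": 0,"x": -0.33,"y": 0.97,"z": 0,"ax": 0,"ay": 0,"az": -0.08},
  {"claw": 0,"x": -0.33,"y": 0.97,"z": 0,"ax": 0,"ay": 0,"az": -0.08},
  {"claw": 0,"x": -0.33,"y": 0.97,"z": 0,"ax": 0,"ay": 0,"az": -0.08},
  {"claw": 0,"x": -0.33,"y": 0.97,"z": 0,"ax": 0,"ay": 0,"az": -0.08},
])

```text
clock: 27.7
tcp_pos: [0.5902, -0.02, 0.1429]
orientation: [0.0, 0.092, 0.996, 0.0]
wrist_force: [-0.4, -0.1, 0.1]
finger_gap: 0.0854
```

servo_tool([
  {"claw": 0,"x": -0.33,"y": 0.97,"z": 0,"ax": 0,"ay": 0,"az": -0.08},
  {"claw": 0,"x": -0.33,"y": 0.97,"z": 0,"ax": 0,"ay": 0,"az": -0.08},
  {"claw": 0,"x": -0.33,"y": 0.97,"z": 0,"ax": 0,"ay": 0,"az": -0.08},
  {"claw": 0,"x": -0.33,"y": 0.97,"z": 0,"ax": 0,"ay": 0,"az": -0.08},
  {"claw": 0,"x": -0.33,"y": 0.97,"z": 0,"ax": 0,"ay": 0,"az": -0.08},
])

```text
clock: 28.2
tcp_pos: [0.5489, 0.1013, 0.1429]
orientation: [0.0, 0.12, 0.993, 0.0]
wrist_force: [1.1, 0.1, -1.0]
finger_gap: 0.0853
```

servo_tool([
  {"claw": 0,"x": -0.33,"y": 0.97,"z": 0,"ax": 0,"ay": 0,"az": -0.08},
  {"claw": 0,"x": -0.33,"y": 0.97,"z": 0,"ax": 0,"ay": 0,"az": -0.08},
  {"claw": 0,"x": -0.33,"y": 0.97,"z": 0,"ax": 0,"ay": 0,"az": -0.08},
  {"claw": 0,"x": -0.33,"y": 0.97,"z": 0,"ax": 0,"ay": 0,"az": -0.08},
  {"claw": 0,"x": -0.33,"y": 0.97,"z": 0,"ax": 0,"ay": 0,"az": -0.08},
])

```text
clock: 28.7
tcp_pos: [0.5077, 0.2225, 0.1429]
orientation: [0.0, 0.148, 0.989, 0.0]
wrist_force: [0.5, -0.3, 0.4]
finger_gap: 0.0853
```

servo_tool([
  {"claw": 0,"x": -0.33,"y": 0.97,"z": 0,"ax": 0,"ay": 0,"az": -0.08},
  {"claw": 0,"x": -0.33,"y": 0.97,"z": 0,"ax": 0,"ay": 0,"az": -0.08},
  {"claw": 0,"x": -0.33,"y": 0.97,"z": 0,"ax": 0,"ay": 0,"az": -0.08},
  {"claw": 0,"x": -0.33,"y": 0.97,"z": 0,"ax": 0,"ay": 0,"az": -0.08},
  {"claw": 0,"x": -0.2,"y": 0.6,"z": 0,"ax": 0,"ay": 0,"az": -0.08},
])

```text
clock: 29.2
tcp_pos: [0.4694, 0.3351, 0.1429]
orientation: [-0.0, 0.175, 0.985, 0.0]
wrist_force: [0.3, -0.6, -0.8]
finger_gap: 0.0852
```

servo_tool([
  {"claw": 0,"x": 0,"y": 0,"z": -0.5,"ax": 0,"ay": 0,"az": 0},
  {"claw": 0,"x": 0,"y": 0,"z": -0.5,"ax": 0,"ay": 0,"az": 0},
  {"claw": 0.1,"x": 0,"y": 0,"z": 0,"ax": 0,"ay": 0,"az": 0},
])

```text
clock: 29.5
tcp_pos: [0.4687, 0.332, 0.1149]
orientation: [-0.002, 0.175, 0.985, -0.002]
wrist_force: [0.8, -0.5, -0.3]
finger_gap: 0.0772
```

```bash
python3 snap.py 17 wrist;python3 -c "
import cv2
im=cv2.imread('pics/wrist_17.png');cv2.imwrite('pics/c17.png',cv2.convertScaleAbs(cv2.resize(im[120:350,150:430],(728,598),interpolation=cv2.INTER_CUBIC),alpha=1.5))"
```

```text
29.55 [0.4693 0.3321 0.1158] yaw 159.8 [ 0.48  0.39 -0.18  1.01 -0.    0.83] 0.07681668065033963
```

View pics/c17.png

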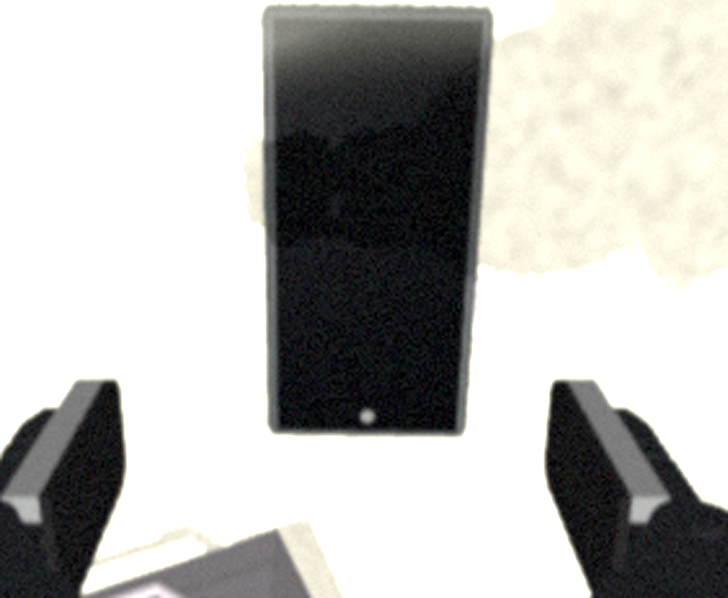

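Run:
```python
from q import *
quad(17,[(263,6),(492,8),(464,434),(270,434)],.009,2.6,[150,120])
```

```text
[[397.0, 339.0], [419.0, 396.0], [541.0, 350.0], [520.0, 292.0]] [469.1 344.4] [np.float64(131.0), np.float64(61.6), np.float64(130.4), np.float64(61.5)] yaw [np.float64(-20.7), np.float64(-20.7)]
```

servo_tool([
  {"claw": 0.1,"x": 0,"y": 0.5,"z": -0.4,"ax": 0,"ay": 0,"az": -0.06},
  {"claw": 0.1,"x": 0,"y": 0,"z": -0.9,"ax": 0,"ay": 0,"az": 0},
  {"claw": 0.1,"x": 0,"y": 0,"z": -0.9,"ax": 0,"ay": 0,"az": 0},
  {"claw": 0.1,"x": 0,"y": 0,"z": -0.8,"ax": 0,"ay": 0,"az": 0},
  {"claw": 0.1,"x": 0,"y": 0,"z": 0,"ax": 0,"ay": 0,"az": 0},
], newtons=40)

```text
clock: 30.05
tcp_pos: [0.4684, 0.3451, 0.0395]
orientation: [-0.002, 0.18, 0.984, -0.002]
wrist_force: [-1.1, -0.8, 0.3]
finger_gap: 0.0771
```

servo_tool([
  {"claw": 0.1,"x": 0,"y": 0,"z": -0.1,"ax": 0,"ay": 0,"az": 0},
  {"claw": 0.1,"x": 0,"y": 0,"z": 0,"ax": 0,"ay": 0,"az": 0},
])

```text
clock: 30.25
tcp_pos: [0.471, 0.3464, 0.0408]
orientation: [0.001, 0.179, 0.984, 0.001]
wrist_force: [-0.5, -0.3, 0.6]
finger_gap: 0.0773
```

```bash
python3 snap.py 18 wrist;python3 -c "
import cv2
im=cv2.imread('pics/wrist_18.png');cv2.imwrite('pics/c18.png',cv2.convertScaleAbs(cv2.resize(im[120:410,100:460],(744,599),interpolation=cv2.INTER_CUBIC),alpha=1.5))"
```

```text
30.3 [0.471  0.3465 0.0411] yaw 159.3 [ 0.5   0.47 -0.26  0.84  0.    0.86] 0.07667137353673191
```

View pics/c18.png

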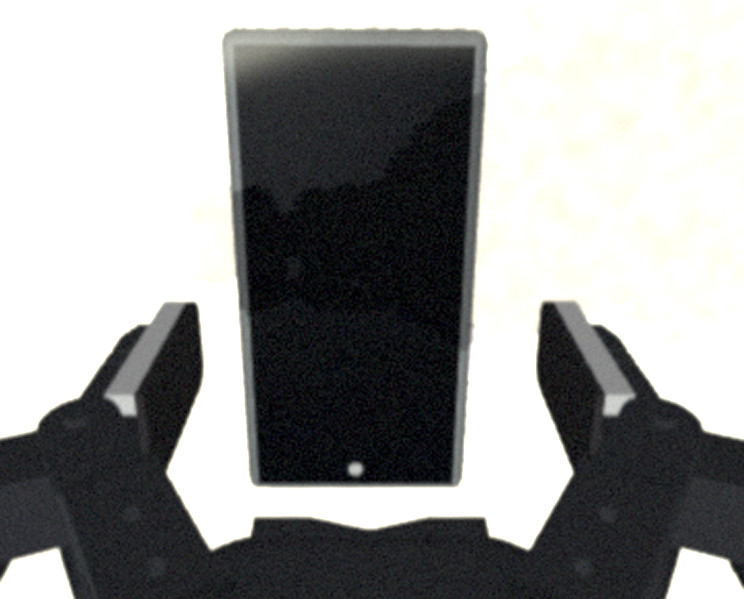

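Run:
```python
from q import *
quad(18,[(223,33),(486,33),(459,486),(252,486)],.009,744/360,[100,120])
```

```text
[[397.0, 339.0], [419.0, 396.0], [540.0, 350.0], [519.0, 293.0]] [468.8 344.5] [np.float64(129.7), np.float64(61.0), np.float64(129.8), np.float64(60.7)] yaw [np.float64(-20.8), np.float64(-21.0)]
```

servo_tool([
  {"claw": 0.1,"x": -0.08,"y": -0.08,"z": -0.3,"ax": 0,"ay": 0,"az": 0},
  {"claw": 0.1,"x": 0,"y": 0,"z": -0.3,"ax": 0,"ay": 0,"az": 0},
  {"claw": 0.1,"x": 0,"y": 0,"z": -0.2,"ax": 0,"ay": 0,"az": 0},
  {"claw": 0.1,"x": 0,"y": 0,"z": 0,"ax": 0,"ay": 0,"az": 0},
])

```text
clock: 30.7
tcp_pos: [0.4674, 0.3436, 0.019]
orientation: [-0.001, 0.179, 0.984, -0.001]
wrist_force: [-0.4, -0.5, 0.8]
finger_gap: 0.0767
```

servo_tool([
  {"claw": 0.1,"x": 0,"y": 0,"z": -0.15,"ax": 0,"ay": 0,"az": 0},
  {"claw": 0.1,"x": 0,"y": 0,"z": 0,"ax": 0,"ay": 0,"az": 0},
])

```text
clock: 30.9
tcp_pos: [0.468, 0.3439, 0.0159]
orientation: [-0.0, 0.179, 0.984, -0.0]
wrist_force: [0.7, 0.7, 0.0]
finger_gap: 0.0769
```

servo_tool([
  {"claw": 0.1,"x": 0.02,"y": 0.02,"z": -0.13,"ax": 0,"ay": 0,"az": 0},
  {"claw": 0.1,"x": 0,"y": 0,"z": 0,"ax": 0,"ay": 0,"az": 0},
])

```text
clock: 31.1
tcp_pos: [0.4687, 0.3445, 0.0128]
orientation: [-0.0, 0.179, 0.984, -0.0]
wrist_force: [0.4, -0.5, -0.7]
finger_gap: 0.0769
```

servo_tool([
  {"claw": 0.16,"x": 0,"y": 0,"z": 0,"ax": 0,"ay": 0,"az": 0},
  {"claw": 0.2,"x": 0,"y": 0,"z": 0,"ax": 0,"ay": 0,"az": 0},
])

```text
clock: 31.3
tcp_pos: [0.4688, 0.3445, 0.0132]
orientation: [0.0, 0.179, 0.984, 0.0]
wrist_force: [0.4, 0.3, 0.4]
finger_gap: 0.0686
```

```bash
python3 snap.py 19 wrist;python3 -c "
import cv2
im=cv2.imread('pics/wrist_19.png');cv2.imwrite('pics/c19.png',cv2.convertScaleAbs(cv2.resize(im[220:400,150:410],(780,540),interpolation=cv2.INTER_CUBIC),alpha=2))"
```

```text
31.35 [0.4688 0.3446 0.0132] yaw 159.4 [ 0.5   0.5  -0.29  0.78  0.    0.86] 0.06831738876692366
```

View pics/c19.png

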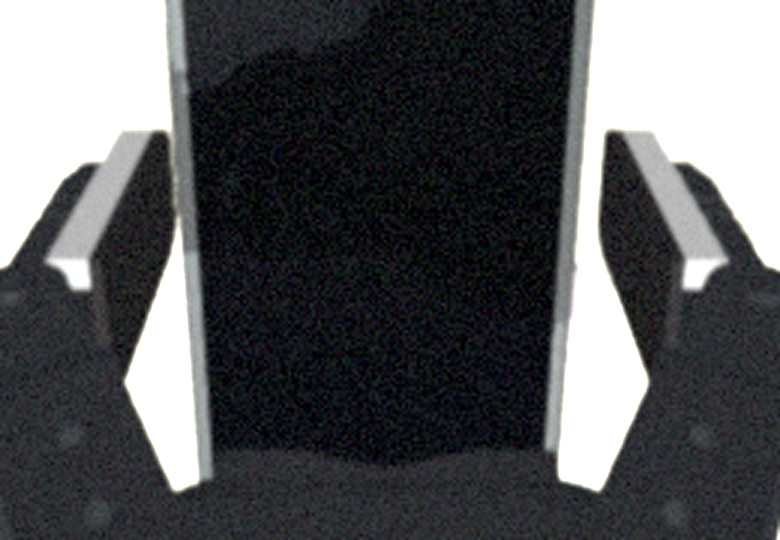

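servo_tool([
  {"claw": 0.2,"x": -0.02,"y": -0.06,"z": -0.05,"ax": 0,"ay": 0,"az": 0},
  {"claw": 0.2,"x": 0,"y": 0,"z": 0,"ax": 0,"ay": 0,"az": 0},
])

```text
clock: 31.55
tcp_pos: [0.468, 0.3428, 0.0117]
orientation: [-0.0, 0.179, 0.984, -0.0]
wrist_force: [-0.2, 0.6, 1.0]
finger_gap: 0.0682
```

servo_tool([
  {"claw": 0.24,"x": 0,"y": 0,"z": 0,"ax": 0,"ay": 0,"az": 0},
  {"claw": 0.28,"x": 0,"y": 0,"z": 0,"ax": 0,"ay": 0,"az": 0},
])

```text
clock: 31.75
tcp_pos: [0.4683, 0.3431, 0.0123]
orientation: [0.0, 0.179, 0.984, 0.0]
wrist_force: [-0.8, -0.2, 3.9]
finger_gap: 0.0623
```

servo_tool([
  {"claw": 0.5,"x": 0,"y": 0,"z": 0,"ax": 0,"ay": 0,"az": 0},
  {"claw": 0.5,"x": 0,"y": 0,"z": 0,"ax": 0,"ay": 0,"az": 0},
])

```text
clock: 31.95
tcp_pos: [0.4683, 0.3431, 0.0123]
orientation: [0.0, 0.179, 0.984, 0.0]
wrist_force: [-1.7, 0.4, 5.8]
finger_gap: 0.0628
```

servo_tool([
  {"claw": 1,"x": 0,"y": 0,"z": 0.1,"ax": 0,"ay": 0,"az": 0},
  {"claw": 1,"x": 0,"y": 0,"z": 0.3,"ax": 0,"ay": 0,"az": 0},
  {"claw": 1,"x": 0,"y": 0,"z": 0.3,"ax": 0,"ay": 0,"az": 0},
  {"claw": 1,"x": 0,"y": 0,"z": 0,"ax": 0,"ay": 0,"az": 0},
], newtons=50)

```text
clock: 32.35
tcp_pos: [0.4691, 0.3434, 0.0306]
orientation: [0.001, 0.179, 0.984, 0.001]
wrist_force: [0.7, -0.3, -1.9]
finger_gap: 0.0621
```

```bash
python3 snap.py 20 wrist scene;python3 -c "
import cv2
im=cv2.imread('pics/wrist_20.png');s=cv2.imread('pics/scene_20.png')
cv2.imwrite('pics/c20.png',cv2.hconcat([cv2.convertScaleAbs(cv2.resize(im[120:400,140:420],(400,400)),alpha=1.6),cv2.convertScaleAbs(cv2.resize(s[60:200,240:380],(400,400),interpolation=cv2.INTER_CUBIC),alpha=1.6)]))"
```

```text
32.45 [0.4685 0.3431 0.0297] yaw 159.4 [ 0.49  0.48 -0.28  0.81  0.    0.85] 0.06256435730147884
```

View pics/c20.png

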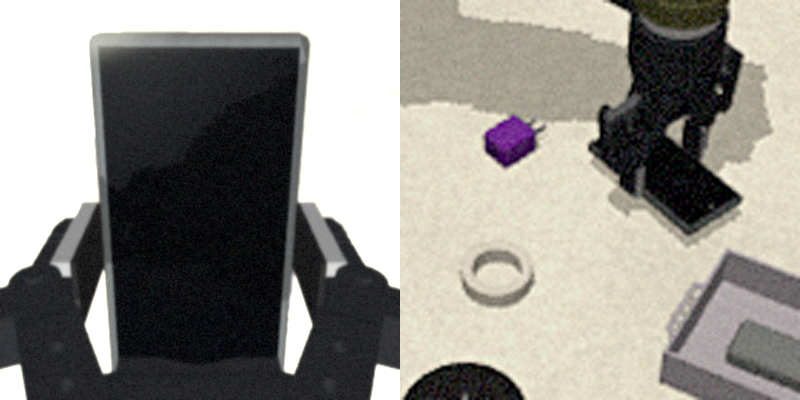

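The smartphone is held level and square. Finding the pad centre two ways.

Run:
```python
from workcell import env
from q import *
for n,near,w in (("top",(261,250),14),("scene",(262,204),14)):
    cal=env.calibration(n);im=cv2.imread(f"pics/{n}0.png");V=im.max(2)
    x,y=near
    m=(cv2.GaussianBlur(V,(3,3),0)<70).astype(np.uint8)
    m=cv2.morphologyEx(m,cv2.MORPH_OPEN,cv2.getStructuringElement(cv2.MORPH_ELLIPSE,(15,15)))
    c=blob(m,near);P=ray(cal,c,.010)[:,:2].astype(np.float32);(cx,cy),r=cv2.minEnclosingCircle(P);e=cv2.fitEllipse(P)
    sub=V[y-w:y+w,x-w:x+w].astype(float);yy,xx=np.nonzero(sub>sub.min()+0.6*(sub.max()-sub.min()))
    cr=(x-w+(xx.min()+xx.max())/2,y-w+(yy.min()+yy.max())/2)
    print(n,cx*1e3,cy*1e3,r*1e3,e,"cross",cr,(ray(cal,[cr],.010)*1e3).round(1))
```

```text
top 452.567458152771 48.498474061489105 49.72231015563011 ((0.45235008001327515, 0.04794002324342728), (0.09594590216875076, 0.09651635587215424), 96.40660858154297) cross (np.float64(260.5), np.float64(247.0)) [[452.6  48.6  10. ]]
scene 450.0957727432251 45.710645616054535 50.208136439323425 ((0.450267493724823, 0.045524533838033676), (0.09615552425384521, 0.09856580197811127), 47.97005844116211) cross (np.float64(255.0), np.float64(199.5)) [[429.3  50.6  10. ]]
```

servo_tool([
  {"claw": 1,"x": 0,"y": 0,"z": 0.6,"ax": 0,"ay": 0,"az": 0},
  {"claw": 1,"x": 0,"y": 0,"z": 0.9,"ax": 0,"ay": 0,"az": 0},
  {"claw": 1,"x": 0,"y": 0,"z": 1,"ax": 0,"ay": 0,"az": 0},
  {"claw": 1,"x": 0,"y": -0.5,"z": 0.8,"ax": 0,"ay": 0,"az": 0},
  {"claw": 1,"x": 0,"y": -1,"z": 0.3,"ax": 0,"ay": 0,"az": 0},
])

```text
clock: 32.95
tcp_pos: [0.4694, 0.3069, 0.1214]
orientation: [0.002, 0.178, 0.984, 0.001]
wrist_force: [0.1, -0.4, -2.2]
finger_gap: 0.0623
```

servo_tool([
  {"claw": 1,"x": -0.1,"y": -1,"z": 0,"ax": 0,"ay": 0,"az": 0},
  {"claw": 1,"x": -0.1,"y": -1,"z": 0,"ax": 0,"ay": 0,"az": 0},
  {"claw": 1,"x": -0.1,"y": -1,"z": 0,"ax": 0,"ay": 0,"az": 0},
  {"claw": 1,"x": -0.1,"y": -1,"z": 0,"ax": 0,"ay": 0,"az": 0},
  {"claw": 1,"x": -0.1,"y": -1,"z": 0,"ax": 0,"ay": 0,"az": 0},
])

```text
clock: 33.45
tcp_pos: [0.4552, 0.1795, 0.1191]
orientation: [-0.0, 0.179, 0.984, -0.0]
wrist_force: [0.4, -0.5, -1.8]
finger_gap: 0.0624
```

servo_tool([
  {"claw": 1,"x": -0.1,"y": -1,"z": 0,"ax": 0,"ay": 0,"az": 0},
  {"claw": 1,"x": 0,"y": -1,"z": 0,"ax": 0,"ay": 0,"az": 0},
  {"claw": 1,"x": 0,"y": -0.5,"z": 0,"ax": 0,"ay": 0,"az": 0},
  {"claw": 1,"x": 0,"y": 0,"z": 0,"ax": 0,"ay": 0,"az": 0},
])

```text
clock: 33.85
tcp_pos: [0.4532, 0.1169, 0.1192]
orientation: [-0.0, 0.18, 0.984, 0.0]
wrist_force: [0.2, 0.0, -2.5]
finger_gap: 0.0623
```

```bash
python3 snap.py 21 wrist;python3 -c "
import cv2
im=cv2.imread('pics/wrist_21.png');cv2.imwrite('pics/c21.png',cv2.convertScaleAbs(im,alpha=1.5))"
```

```text
33.9 [0.4532 0.1177 0.1193] yaw 159.3 [ 0.08  0.19 -0.45  0.93  0.    0.44] 0.062472524450871855
```

View pics/c21.png

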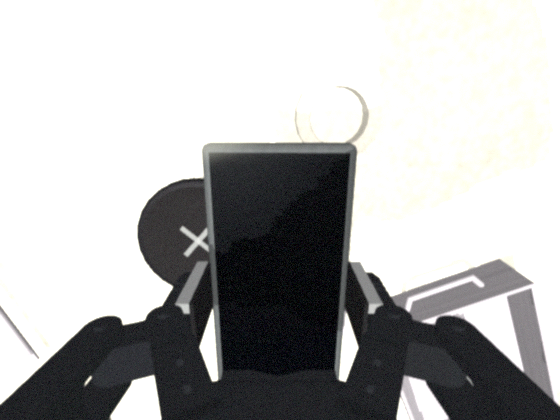

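The pad's cross is at (198,240) and the phone covers half of the pad. Comparing the phone's centre with the pad's.

Run:
```python
from q import *
cal=pickle.load(open("pics/wrist_21.pkl","rb"))
print("cross",(ray(cal,[(198,241)],.010)*1e3).round(1))
P=ray(cal,[(204,145),(356,145)],.116)[:,:2]*1e3;m=P.mean(0);a=np.radians(-20.7)
print("phone",P.round(),np.linalg.norm(P[1]-P[0]),m+67*np.array([np.cos(a),np.sin(a)]))
```

```text
cross [[451.4  50.1  10. ]]
phone [[382. 113.]
 [403. 170.]] 60.10325461751578 [455.48022301 117.8024243 ]
```

servo_tool([
  {"claw": 1,"x": -0.1,"y": -0.9,"z": 0,"ax": 0,"ay": 0,"az": 0},
  {"claw": 1,"x": 0,"y": -1,"z": 0,"ax": 0,"ay": 0,"az": 0},
  {"claw": 1,"x": 0,"y": -0.8,"z": -0.5,"ax": 0,"ay": 0,"az": 0},
  {"claw": 1,"x": 0,"y": 0,"z": -0.9,"ax": 0,"ay": 0,"az": 0},
  {"claw": 1,"x": 0,"y": 0,"z": -0.8,"ax": 0,"ay": 0,"az": 0},
])

```text
clock: 34.4
tcp_pos: [0.4514, 0.0509, 0.0639]
orientation: [0.001, 0.179, 0.984, 0.0]
wrist_force: [-0.0, 0.3, -1.7]
finger_gap: 0.0625
```

servo_tool([
  {"claw": 1,"x": 0,"y": 0,"z": -0.6,"ax": 0,"ay": 0,"az": 0},
  {"claw": 1,"x": 0,"y": 0,"z": -0.4,"ax": 0,"ay": 0,"az": 0},
  {"claw": 1,"x": 0,"y": 0,"z": 0,"ax": 0,"ay": 0,"az": 0},
  {"claw": 1,"x": 0,"y": 0,"z": 0,"ax": 0,"ay": 0,"az": 0},
])

```text
clock: 34.8
tcp_pos: [0.451, 0.051, 0.0396]
orientation: [0.0, 0.179, 0.984, 0.0]
wrist_force: [-1.1, -0.5, -1.3]
finger_gap: 0.0625
```

```bash
python3 snap.py 22 scene top;python3 -c "
import cv2
im=cv2.imread('pics/top_22.png');s=cv2.imread('pics/scene_22.png')
cv2.imwrite('pics/c22.png',cv2.hconcat([cv2.convertScaleAbs(cv2.resize(im[180:310,190:320],(400,400),interpolation=cv2.INTER_CUBIC),alpha=2),cv2.convertScaleAbs(cv2.resize(s[130:260,190:320],(400,400),interpolation=cv2.INTER_CUBIC),alpha=2)]))"
```

```text
34.9 [0.4515 0.0507 0.0401] yaw 159.4 [-0.07  0.26 -0.59  0.72  0.    0.29] 0.062413443885753664
```

View pics/c22.png

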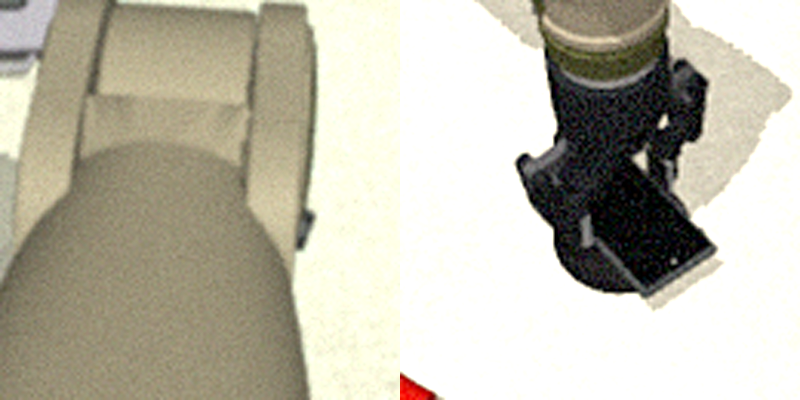

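The phone is over the pad. Nudging y and lowering.

servo_tool([
  {"claw": 1,"x": -0.03,"y": -0.12,"z": -0.3,"ax": 0,"ay": 0,"az": 0},
  {"claw": 1,"x": 0,"y": 0,"z": -0.2,"ax": 0,"ay": 0,"az": 0},
  {"claw": 1,"x": 0,"y": 0,"z": 0,"ax": 0,"ay": 0,"az": 0},
  {"claw": 1,"x": 0,"y": 0,"z": 0,"ax": 0,"ay": 0,"az": 0},
])

```text
clock: 35.3
tcp_pos: [0.4496, 0.0475, 0.0266]
orientation: [-0.0, 0.179, 0.984, 0.0]
wrist_force: [0.2, -0.2, -1.6]
finger_gap: 0.0623
```

servo_tool([
  {"claw": 1,"x": 0,"y": 0,"z": -0.12,"ax": 0,"ay": 0,"az": 0},
  {"claw": 1,"x": 0,"y": 0,"z": 0,"ax": 0,"ay": 0,"az": 0},
])

```text
clock: 35.5
tcp_pos: [0.4498, 0.0475, 0.0236]
orientation: [-0.0, 0.179, 0.984, 0.0]
wrist_force: [0.7, 0.1, -2.1]
finger_gap: 0.0624
```

servo_tool([
  {"claw": 1,"x": 0.02,"y": 0,"z": -0.04,"ax": 0,"ay": 0,"az": 0},
  {"claw": 1,"x": 0,"y": 0,"z": 0,"ax": 0,"ay": 0,"az": 0},
])

```text
clock: 35.7
tcp_pos: [0.4505, 0.0475, 0.0228]
orientation: [0.0, 0.179, 0.984, 0.0]
wrist_force: [0.1, 0.1, -1.9]
finger_gap: 0.0626
```

servo_tool([
  {"claw": 1,"x": 0,"y": 0,"z": -0.04,"ax": 0,"ay": 0,"az": 0},
  {"claw": 1,"x": 0,"y": 0,"z": 0,"ax": 0,"ay": 0,"az": 0},
])

```text
clock: 35.9
tcp_pos: [0.4506, 0.0475, 0.0224]
orientation: [0.0, 0.179, 0.984, 0.0]
wrist_force: [-1.7, -0.6, 2.9]
finger_gap: 0.0626
```

Contact at 2.9 N. Releasing.

servo_tool([
  {"claw": 0.2,"x": 0,"y": 0,"z": 0,"ax": 0,"ay": 0,"az": 0},
  {"claw": 0.12,"x": 0,"y": 0,"z": 0,"ax": 0,"ay": 0,"az": 0},
  {"claw": 0.1,"x": 0,"y": 0,"z": 0,"ax": 0,"ay": 0,"az": 0},
  {"claw": 0.1,"x": 0,"y": 0,"z": 0.3,"ax": 0,"ay": 0,"az": 0},
  {"claw": 0.1,"x": 0,"y": 0,"z": 0.8,"ax": 0,"ay": 0,"az": 0},
])

```text
clock: 36.4
tcp_pos: [0.4489, 0.0476, 0.0486]
orientation: [-0.002, 0.179, 0.984, -0.0]
wrist_force: [0.3, -0.8, -0.5]
finger_gap: 0.0769
```

servo_tool([
  {"claw": 0,"x": 0,"y": 0,"z": 1,"ax": 0,"ay": 0,"az": 0},
  {"claw": 0,"x": 0,"y": 0,"z": 1,"ax": 0,"ay": 0,"az": 0},
  {"claw": 0,"x": 0,"y": 0,"z": 1,"ax": 0,"ay": 0,"az": 0},
  {"claw": 0,"x": 0,"y": 0,"z": 0,"ax": 0,"ay": 0,"az": 0},
  {"claw": 0,"x": 0,"y": 0,"z": 0,"ax": 0,"ay": 0,"az": 0},
])

```text
clock: 36.9
tcp_pos: [0.451, 0.0475, 0.1251]
orientation: [0.001, 0.179, 0.984, 0.0]
wrist_force: [-0.0, 0.0, 0.2]
finger_gap: 0.0855
```

```bash
python3 snap.py 23 wrist scene;python3 -c "
import cv2
im=cv2.imread('pics/wrist_23.png');cv2.imwrite('pics/c23.png',cv2.convertScaleAbs(im,alpha=1.6))"
```

```text
37.0 [0.4498 0.0475 0.1237] yaw 159.4 [-0.07  0.16 -0.47  0.94  0.    0.29] 0.08510797144724597
```

View pics/c23.png

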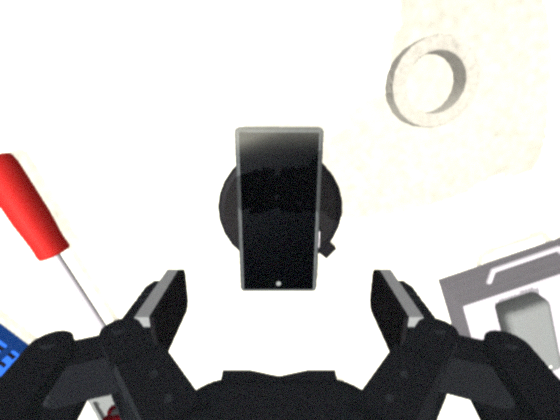

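View pics/scene_23.png

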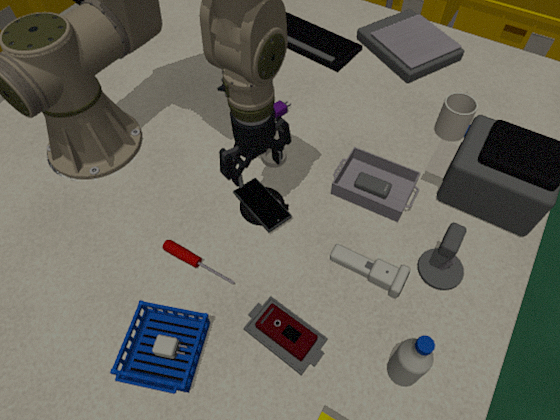

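Everything is in its place. The phone spans (237..323, 128..291) and the pad's sides are at u=219 and 341. A numeric check of centring:

Run:
```python
from q import *
quad(23,[(237,128),(323,128),(315,290),(243,290)],.019,1,[0,0])
cal=pickle.load(open("pics/wrist_23.pkl","rb"))
V=cv2.GaussianBlur(cv2.imread("pics/wrist_23.png"),(3,3),0).max(2)
pts=[]
for v in range(180,228,3):
    r=V[v]; 
    l=[u for u in range(205,238) if r[u]<90]; 
    if l: pts.append((l[0],v))
    if v<222:
        l=[u for u in range(355,322,-1) if r[u]<90]
        if l: pts.append((l[0],v))
P=ray(cal,pts,.010)[:,:2]*1e3
A=np.c_[2*P,np.ones(len(P))];s=np.linalg.lstsq(A,(P**2).sum(1),rcond=None)[0]
print(len(pts),s[:2],np.sqrt(s[2]+s[:2]@s[:2]))
from workcell import env
print(env.get_state()["clock"],env.get_state()["wrist_force"])
```

```text
[[380.0, 44.0], [401.0, 101.0], [523.0, 54.0], [502.0, -2.0]] [451.6  49.3] [np.float64(130.3), np.float64(60.4), np.float64(130.4), np.float64(59.7)] yaw [np.float64(-20.8), np.float64(-21.1)]
30 [449.96859457  50.4029028 ] 48.01942924324843
37.0 [ 0.43593668  0.33658462 -0.86860306]
```

The phone's centre is within about 2 mm of the pad's, and the gripper is clear and still. Handing in.

```bash
python3 -c "
from workcell import env
print(env.hand_in())"
```

```text
the job is handed in; nothing more can be done
None
```

I took the pile apart from the top down in about 37 s and handed the job in; the hand-in gives no verdict. Each piece was lowered until light contact, released and checked in the wrist camera.

| Piece | Place | Last check |
|---|---|---|
| White charger | Basket | Flat, near the middle of the floor |
| Power bank | Steel bin | Flat on the floor |
| Flip phone | Tray | Flat inside the rim, about 2 mm off centre |
| Smartphone | Charging pad | Screen up, about 2 mm off centre |

"Flat" is judged by eye from the pictures; I did not measure tilt. The centring figures come from the wrist camera.

- **Bystanders:** the scanner and tape roll look unmoved in the last pictures, though I did not measure them. The purple decoy was left alone.
- **Disagreement:** the cameras differed by about 3 mm in y on the tray, so I aimed between the two readings. They also differed by up to about 5 mm in y on the pad, and I aimed near the middle of that range. By the reading furthest from where the phone lies, it is about 4 mm off the pad's centre, well inside the 12 mm limit.
- **Failed reading:** one automatic search for the pad's cross in the scene view gave an obviously wrong point, which I ignored.

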